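Check a plate stage against its pointer with the drive locked out

TASK

Lock out the plate stage by pushing its mushroom stop down until it latches and letting go. Then slide the carrier by its upright handle so that the fixed pointer stands over the middle of the large round well, then the square well, then the small round well, pausing a second at each, and leave it at the small round well. Finally twist the stop clockwise so that it springs up again; the stage may move only while the stop is down, do not touch the pointer, and leave the other things where they stand.

Things in the scene. Friction and masses are not known exactly. Their poses are not given: they have to be found in the camera images.
- stage: White base plate, 320 x 240 x 12 mm, fixed to the worktop, carrying two crossed slides and the carrier. Its origin is on its underside, 130 mm from the plate's edge nearest the robot and midway across. Its x axis is the travel of the lower (cross) slide, roughly away from the robot; its y axis is the travel of the carrier on top.
- cross_slide (a joint): Travel of the cross slide and all on it along the stage's x axis, m; from -0.042 to 0.042. Friction about 1.5 N; stays where it is left.
- carrier (a joint): Travel of the carrier on the cross slide along the stage's y axis, m; from -0.060 to 0.060. Friction about 1.5 N; stays where it is left.
- handle_top (a point): Centre of the top of the carrier's handle: an upright black post 22 mm in diameter and 47 mm high, standing on a grey tongue (34 mm wide) that juts from the carrier towards the robot. Its top is 107 mm above the worktop, the tongue's upper face 60 mm. The post is 100 mm from the middle of the well plate (on the stage's x axis) and moves with it.
- well_large (a point): Centre of the mouth of the large round well, 28 mm in diameter, 4 mm deep with a black bottom, in the white well plate (85 x 128 x 14 mm, upper face 74 mm above the worktop) that is fixed on the carrier. Seen from the middle of the plate it lies 18 mm towards the handle (stage -x) and 38 mm to stage +y.
- well_square (a point): Centre of the mouth of the square well, 20 x 20 mm, 4 mm deep with a black bottom, in the same plate: 20 mm to stage +x and 4 mm to +y of the plate's middle.
- well_small (a point): Centre of the mouth of the small round well, 14 mm in diameter, 4 mm deep with a black bottom, in the same plate: 16 mm to stage -x and 36 mm to -y of the plate's middle. (A fourth well, a narrow slot 7 x 22 mm, is not used.)
- pointer_tip (a point): Tip of the fixed pointer, a vertical dark rod 8 mm in diameter tapering to a point, its tip 10 mm above the well plate's upper face. It hangs from a 10 mm steel arm at 192 mm above the worktop that runs to a post (207 mm high) at the far edge of the stage, about 125 mm to stage +x and 85 mm to +y of the tip. It does not move.
- pointer: The whole pointer stand (foot, post, arm and rod). Its origin is straight under the tip, on the stage's base plate.
- stop_box: Grey box, 85 x 85 x 60 mm high, fixed to the worktop, with the mushroom stop in the middle of its top; it stands left or right of the stage. Origin at the middle of its underside.
- stop (a joint): How far the mushroom stop is pushed down, m: 0 up, 0.009 at the bottom. It is sprung (about 4 N at the bottom), latches once pushed beyond 0.007 and then stays at about 0.007; twisting the head releases it.
- stop_head (a joint): Turn of the mushroom head, rad, clockwise from above: 0 to 0.9. Beyond about 0.5 it frees the latch and the stop springs up (once nothing holds it down). It stays where it is turned.
- stop_top (a point): Middle of the top of the mushroom head's grip bar, 113 mm above the worktop while the stop is up. The head is black, 44 mm in diameter and 16 mm thick, and on it stands the grip bar, 38 mm long (along this point's x), 12 mm wide (y) and 17 mm high.
- canister: Bystander: white test strip canister, 52 mm in diameter, 95 mm high, origin at its underside.
- tip_box: Bystander: grey pipette tip box with white lid, 120 x 85 x 65 mm, origin at its underside.
- reagent: Bystander: amber reagent bottle, 48 mm in diameter, 110 mm high, origin at its underside.
Things that resemble listed ones, but are neither listed nor needed, are in the scene too. Leave any blue or green look-alike of the stop_box alone.

How it is judged:
By the outcome, as a careful person would: the job done as asked, in the order asked, and still so for the second after the job is handed in, with the robot touching nothing.
It also fails if it takes over 72 s, if anything falls off the work surface, if the arm or the gripper's body presses on something with over 40 N, if the wrist force passes 120 N, or if a joint passes its speed limit or range.

ROBOT

A 7-joint arm with a two-finger parallel gripper is mounted at the origin on the work surface. World frame = base frame: x ahead of the robot, y to its left, z up, the work surface at z = 0. Lengths are in m, angles in rad, forces in N, time in s.
With the tool pointing down it reaches from about 0.425 to 0.875 m from the base axis. Payload 4.7 kg.
Tool frame: the origin (TCP) lies on the centre line of the jaws, within the pads' length; the fingertips stand 14 mm ahead of it and the grasp point (between the pads) lies 5 mm behind it; z points along the fingers, y is the line along which they close (so a half turn about z gives the same grasp; the last joint's range is limited). The gripper opens to 87 mm and grips with 3 to 60 N. Pads are 19 mm wide; open, the fingers measure 117 mm over their backs; the gripper's body (75 mm by 190 mm) begins 51 mm behind the grasp point.
Start: joints at [1.348, 0.321, -0.07, 1.45, 0.023, 1.371, -0.057], TCP at [0.152, -0.632, 0.2] pointing down, gripper open.
Joint ranges: [-2.86, 2.86], [-0.3, 2.09], [-1.38, 1.24], [0.06, 2.45], [-1.56, 4.7], [0.09, 2.05], [-2.69, 2.69]. Speed limits (rad/s): [2.57, 2.57, 3.14, 3.14, 3.14, 3.14, 3.14].

INTERFACE

Orientations are given as a rotation vector (axis times angle).
In Python, from bench import ctrl gives the robot as it stands.
- The arm moves only by the tool send_rows, never from a script. Its argument "steps" is a list of rows, each an object of numbers: "tx", "ty", "tz": the shift along the tool's x, y, z in units of 60 mm (1.0 is 60 mm); "turn": the turn about the tool's z in units of 8 degrees (1.0 is 8 degrees); "grip": the opening, from 0 (shut) to 1 (fully open). A call has 1 to 12 rows; each row shifts and turns the commanded pose from where the row before left it, along the tool's axes as they then stand; what a row does not reach is not made up. A row lasts 1/8 s, in which the tool goes at most 62.5 mm and 10.7 degrees, less where a joint would pass 70% of its speed; a pose out of reach is approached as far as the arm can. A call is refused whole if a number of a shift passes 1 or a number of a turn 1, either way. A call with a gripper value outside its range is refused whole. The fingers move at their own pace and stop on an object; "newtons" is the grip in N (left out, the last holds). Time passes only in rows, so rows that do not move let the fingers close. It gives the time, the measured TCP pose, the force, the opening and the grip force at its end, in the units of the state.
- ctrl.get_state(): the state, without advancing time (a new reading comes with each control period).
- ctrl.get_image(name): name is "scene" or "top" or "wrist"; returns a dict with "pixels" (384x512x3 uint8, red, green, blue), "K" (3x3 intrinsics, pixels), "cam_to_world" (4x4, takes a point from camera to world coordinates); the wrist camera has in their place "T_tool_cam" (4x4, takes a point from camera to tool coordinates, whose origin is the TCP and whose axes are the flange's). Camera axes: x right, y down, z forward; pixel columns grow to the right and rows downward; lengths in m; the calibration is good to about 2 mm. A picture is of the moment at which its call begins: read the wrist's pose just before it. There is no depth.
- ctrl.close_job(): hands the job in; it is judged then, once.
The state is a dict: "time": time; "joint_positions": joint angles; "qd": joint speeds; "joint_torque": joint torques, N m; "position": TCP position; "tool_rot": TCP orientation; "ft_force": force on the tool from outside, world axes, zero at the start; "torque": the same for the moment, N m; "grip_width": opening from 0.0 (shut) to 1.0 (fully open); "grip_force": force on a finger pad.
Only numpy, scipy, OpenCV 4.12 (cv2) and the standard library are available. Lean on these libraries where they do the work, as an engineer would, in place of code of your own. Each camera call takes 0.05 s, during which the arm holds its last target. There are 200 camera calls.

## Working session

There is one attempt and no reset: what is moved stays moved. The work goes in short steps, Python scripts to look and compute and a tool call to move; the robot and the scene stay as the last step left them, time stands still between calls to the robot, and variables do not carry over. Pictures are saved under pics/ and viewed, at most 10 in all, crops included, and the job is handed in when it is done.

Besides the shell and the picture viewer there is one more tool, called after "Call:" as a command line: name --argument value ..., lists and objects as JSON in quotes. send_rows: Moves the arm, as the interface text tells. Its arguments: {"type":"object","properties":{"steps":{"type":"array"},"newtons":{"type":"number"}},"required":["steps"]}

```bash
mkdir -p pics
python3 - <<'E'
from bench import ctrl
import cv2,numpy as np
s=ctrl.get_state();print(s)
for n in("scene","top"):
    i=ctrl.get_image(n);cv2.imwrite(f"pics/{n}0.png",np.array(i["pixels"])[:,:,::-1]);print(n,np.round(i["K"],1).tolist(),np.round(i["cam_to_world"],3).tolist())
E
```

```text
{'time': 0.0, 'joint_positions': array([ 1.34810933,  0.32183378, -0.07006523,  1.45167918,  0.02262976,
        1.37077586, -0.05687308]), 'qd': array([ 0.00028837, -0.00167061, -0.00106542, -0.00105457,  0.0009553 ,
        0.00037384,  0.00024086]), 'joint_torque': array([ 2.34663767e-04, -4.91280055e+01, -4.03398843e-01, -3.12523627e+01,
       -6.38661487e-02,  4.38180612e-02,  1.80907282e-04]), 'position': array([ 0.15226488, -0.63130524,  0.1986523 ]), 'tool_rot': array([-3.11772913e+00, -3.70924416e-01,  5.60020844e-04]), 'ft_force': array([ 0.10480715, -0.40317496,  0.29251149]), 'torque': array([ 0.04094038,  0.01365193, -0.01875344]), 'grip_force': 0.0, 'grip_width': 1.0006761383243135}
scene [[357.1, 0.0, 252.2], [0.0, 357.1, 190.7], [0.0, 0.0, 1.0]] [[0.163, 0.661, -0.733, 1.179], [0.987, -0.118, 0.113, -0.157], [-0.011, -0.741, -0.671, 0.713], [0.0, 0.0, 0.0, 1.0]]
top [[428.4, 0.0, 247.0], [0.0, 428.4, 194.6], [0.0, 0.0, 1.0]] [[0.021, -0.992, 0.127, 0.351], [-1.0, -0.021, -0.002, -0.037], [0.005, -0.127, -0.992, 1.282], [0.0, 0.0, 0.0, 1.0]]
```

View pics/scene0.png

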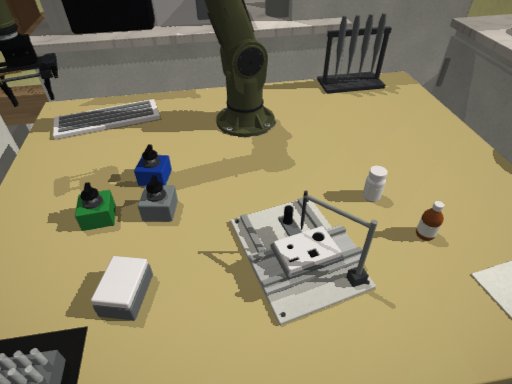

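View pics/top0.png

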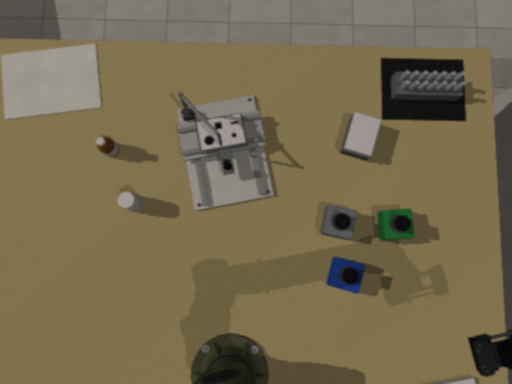

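Scene view: handle at about (288,213), pointer post at (365,250), grey stop box at (158,203), with blue and green look-alikes beside it. Top view: handle (227,165), stop (342,221), wells about (209,141), (218,126), (234,135).

```bash
cat > h.py <<'E'
from bench import ctrl
import cv2,numpy as np
from scipy.spatial.transform import Rotation as R
def grab(n,save=None):
    s=ctrl.get_state();i=ctrl.get_image(n);p=np.array(i["pixels"])[:,:,::-1].copy()
    if n=="wrist":
        T=np.eye(4);T[:3,:3]=R.from_rotvec(s["tool_rot"]).as_matrix();T[:3,3]=s["position"];T=T@np.array(i["T_tool_cam"])
    else:T=np.array(i["cam_to_world"])
    if save:cv2.imwrite(f"pics/{save}.png",p)
    return p,np.array(i["K"]),T
def cast(K,T,uv,z):
    d=T[:3,:3]@np.linalg.solve(K,[uv[0],uv[1],1]);o=T[:3,3];return o+d*(z-o[2])/d[2]
E
python3 - <<'E'
from h import *
i=ctrl.get_image("wrist");print(i["K"],np.round(i["T_tool_cam"],3))
s=ctrl.get_state();print(np.round(R.from_rotvec(s["tool_rot"]).as_matrix(),3))
p,K,T=grab("top");p2,K2,T2=grab("scene")
for n,a,b,z in(("stop",(342,221),(156,179),.113),("handle",(227,165),(289,208),.107),("large",(209,141),(318,237),.07),("square",(218,126),(313,253),.07),("small",(234,135),(291,246),.07)):
    print(n,np.round(cast(K,T,a,z),3),np.round(cast(K2,T2,b,z),3))
for c in((180,103),(257,98),(272,200),(195,208)):print(np.round(cast(K,T,c,.012),3))
a=cv2.resize(p[80:240,160:380],(800,582),interpolation=3);cv2.imwrite("pics/topz.png",a)
E
```

```text
[[325.56046847   0.         255.92894264]
 [  0.         325.56046847 189.43899998]
 [  0.           0.           1.        ]] [[-0.    -0.966 -0.258  0.07 ]
 [ 1.    -0.     0.     0.   ]
 [-0.    -0.258  0.966 -0.186]
 [ 0.     0.     0.     1.   ]]
[[ 0.972  0.235 -0.   ]
 [ 0.235 -0.972  0.001]
 [-0.    -0.001 -1.   ]]
stop [ 0.433 -0.301  0.113] [ 0.435 -0.295  0.113]
handle [0.583 0.018 0.107] [0.594 0.022 0.107]
large [0.66  0.074 0.07 ] [0.664 0.077 0.07 ]
square [0.706 0.049 0.07 ] [0.707 0.052 0.07 ]
small [0.68  0.002 0.07 ] [0.679 0.008 0.07 ]
[0.793 0.172 0.012]
[ 0.814 -0.065  0.012]
[ 0.499 -0.115  0.012]
[0.47  0.114 0.012]
```

View pics/topz.png

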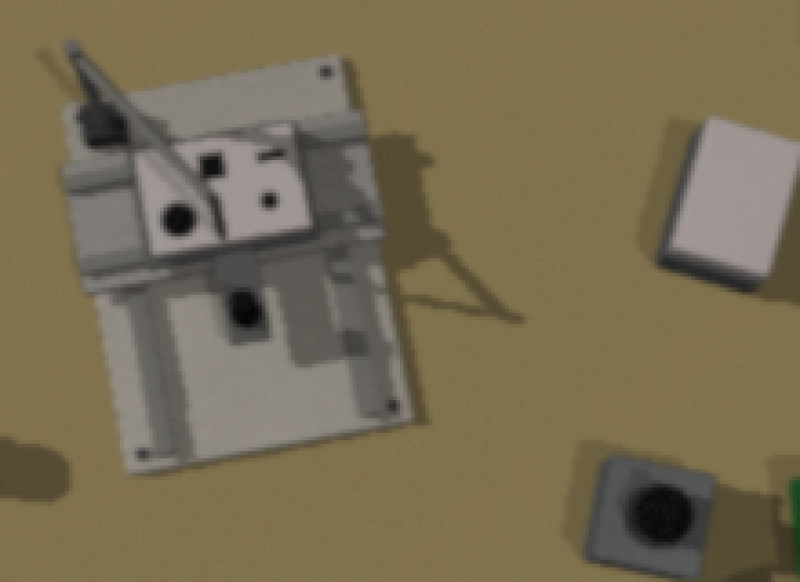

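The zoom shows the handle at (245,308), the large, square and small wells at (179,219), (212,165), (270,200), and the stop head at (661,514). The stage is yawed about 0.15 rad. I'll move over the stop to look with the wrist camera.

Call:
send_rows --steps '[{"tx": 0.59, "ty": -0.43, "grip": 0}, {"tx": 0.59, "ty": -0.43}, {"tx": 0.59, "ty": -0.43}, {"tx": 0.59, "ty": -0.43}, {"tx": 0.59, "ty": -0.43}, {"tx": 0.59, "ty": -0.43}, {"tx": 0.59, "ty": -0.43}, {"tx": 0.59, "ty": -0.43}, {"tx": 0.59, "ty": -0.43}, {"tx": 0.59, "ty": -0.43}, {"tx": 0, "ty": 0}, {"tx": 0}]'

```text
validation failed for argument at $.st...
```

Run:
```python
from h import *
p,K,T=grab("wrist","w1");s=ctrl.get_state();print(s["position"],np.round(R.from_rotvec(s["tool_rot"]).as_matrix(),3),s["time"],s["grip_width"])
```

```text
[ 0.15244535 -0.63169121  0.19940517] [[ 0.972  0.235 -0.   ]
 [ 0.235 -0.972  0.001]
 [-0.    -0.001 -1.   ]] 0.3 1.0044705616470615
```

View pics/w1.png

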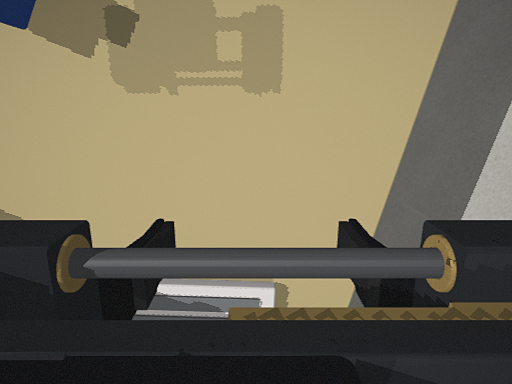

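The move was refused, so this view is still from the start pose. It shows the gripper covering rows below about 220, so the target has to sit ahead of the fingers in tool +x. I'll resend with full rows.

Call:
send_rows --steps '[{"tx": 0.47, "ty": -0.43, "tz": 0, "turn": 0, "grip": 0}, {"tx": 0.47, "ty": -0.43, "tz": 0, "turn": 0, "grip": 0}, {"tx": 0.47, "ty": -0.43, "tz": 0, "turn": 0, "grip": 0}, {"tx": 0.47, "ty": -0.43, "tz": 0, "turn": 0, "grip": 0}, {"tx": 0.47, "ty": -0.43, "tz": 0, "turn": 0, "grip": 0}, {"tx": 0.47, "ty": -0.43, "tz": 0, "turn": 0, "grip": 0}, {"tx": 0.47, "ty": -0.43, "tz": 0, "turn": 0, "grip": 0}, {"tx": 0.47, "ty": -0.43, "tz": 0, "turn": 0, "grip": 0}, {"tx": 0.47, "ty": -0.43, "tz": 0, "turn": 0, "grip": 0}, {"tx": 0.47, "ty": -0.43, "tz": 0, "turn": 0, "grip": 0}, {"tx": 0, "ty": 0, "tz": 0, "turn": 0, "grip": 0}, {"tx": 0, "ty": 0, "tz": 0, "turn": 0, "grip": 0}]'

```text
time: 1.8
position: [0.3656, -0.3155, 0.1998]
tool_rot: [3.119, 0.371, -0.001]
ft_force: [-0.1, -0.3, -0.3]
grip_width: 0.009
grip_force: 0.0
```

Run:
```python
from h import *
p,K,T=grab("wrist","w2");s=ctrl.get_state();print(s["position"],np.round(R.from_rotvec(s["tool_rot"]).as_matrix(),3),s["time"],s["grip_width"])
```

```text
[ 0.36530393 -0.31589402  0.19975386] [[ 0.972  0.233 -0.   ]
 [ 0.233 -0.972 -0.001]
 [-0.     0.    -1.   ]] 1.85 0.0027611087912383036
```

View pics/w2.png

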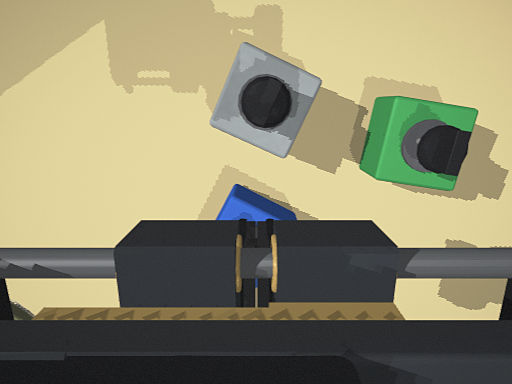

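The grey stop head is at about (266,102) on its box. I'll stretch the contrast to find the grip bar.

Run:
```python
from h import *
p=cv2.imread("pics/w2.png");_,K,T=grab("wrist")
g=p.max(2);c=g[65:140,230:305].astype(float)
e=np.clip((c-c.min())*255/60,0,255).astype(np.uint8);cv2.imwrite("pics/w2z.png",cv2.resize(e,(600,600),interpolation=3))
m=(g<75).astype(np.uint8);n,l,st,ce=cv2.connectedComponentsWithStats(m)
k=l[102,266];print(st[k],ce[k]);print(cast(K,T,ce[k],.1))
np.set_printoptions(linewidth=250);print(c[8:68:4,6:70:4].astype(int))
```

```text
[ 241   76   51   52 2071] [265.88169966 101.72042492]
[ 0.43579911 -0.30803942  0.1       ]
[[149 150 149 149 148 149 150 154 151 153 148 147 147 148 149 149]
 [146 149 149 150 126  88  38  35  30  52  89 153 151 151 148 149]
 [148 150 148  90  45  44  45  46  49  52  52  51 131 151 151 148]
 [146 146  94  38  44  53  46  45  52  51  51  46  28  95 148 149]
 [147 140  70  48  50  51  44  49  52  53  53  38  31  60 133 149]
 [148  94  41  53  53  47  46  53  52  49  51  33  38  26 103  97]
 [151  93  43  46  45  47  45  52  52  50  43  37  35  28  95  98]
 [150  77  46  46  45  48  54  54  52  50  34  35  31  31  90  97]
 [151  94  44  47  46  42  45  44  45  43  35  33  38  31  96  98]
 [148  91  44  46  44  46  45  46  45  38  40  38  35  26 100  96]
 [146 107  34  41  44  46  45  47  43  41  42  37  31  47 103 116]
 [176 176 111  38  43  48  44  47  36  36  35  36  26 125 106 127]
 [175 176 171 103  44  54  52  52  37  38  28  26 111 128 128 125]
 [177 177 176 181 107  31  32  33  29  33  57 101 128 124 128 128]
 [171 174 178 177 177 188 103 102  95 107 126 129 130 128 129 125]]
```

View pics/w2z.png

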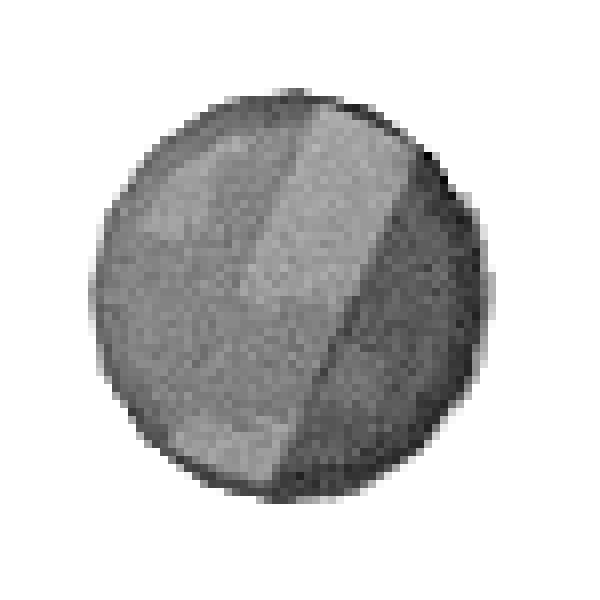

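The grip bar runs from about (276,80) to (258,122), so it lies about 23.6° from tool x towards tool y. I'll go above it, aligned, with the fingers shut.

Call:
send_rows --steps '[{"tx": 0.585, "ty": 0.065, "tz": 0, "turn": 0, "grip": 0}, {"tx": 0.585, "ty": 0.065, "tz": 0, "turn": 0, "grip": 0}, {"tx": 0, "ty": 0, "tz": 0.3, "turn": 1, "grip": 0}, {"tx": 0, "ty": 0, "tz": 0.4, "turn": 1, "grip": 0}, {"tx": 0, "ty": 0, "tz": 0.4, "turn": 0.95, "grip": 0}, {"tx": 0, "ty": 0, "tz": 0, "turn": 0, "grip": 0}, {"tx": 0, "ty": 0, "tz": 0, "turn": 0, "grip": 0}]'

```text
time: 2.78
position: [0.4363, -0.3069, 0.1346]
tool_rot: [3.129, -0.273, 0.001]
ft_force: [-0.5, -0.3, 1.5]
grip_width: 0.006
grip_force: 0.0
```

Call:
send_rows --steps '[{"tx": 0, "ty": 0, "tz": 0.1, "turn": 0, "grip": 0}, {"tx": 0, "ty": 0, "tz": 0.07, "turn": 0, "grip": 0}, {"tx": 0, "ty": 0, "tz": 0.04, "turn": 0, "grip": 0}, {"tx": 0, "ty": 0, "tz": 0, "turn": 0, "grip": 0}, {"tx": 0, "ty": 0, "tz": 0, "turn": 0, "grip": 0}]'

```text
time: 3.4
position: [0.4362, -0.3061, 0.1213]
tool_rot: [3.129, -0.274, 0.0]
ft_force: [0.2, -0.1, -0.6]
grip_width: 0.009
grip_force: 0.0
```

Call:
send_rows --steps '[{"tx": 0, "ty": 0, "tz": 0.03, "turn": 0, "grip": 0}, {"tx": 0, "ty": 0, "tz": 0.02, "turn": 0, "grip": 0}, {"tx": 0, "ty": 0, "tz": 0, "turn": 0, "grip": 0}, {"tx": 0, "ty": 0, "tz": 0, "turn": 0, "grip": 0}]'

```text
time: 3.9
position: [0.4361, -0.3061, 0.1182]
tool_rot: [3.13, -0.275, -0.0]
ft_force: [-0.1, 0.2, 0.7]
grip_width: 0.009
grip_force: 0.0
```

Run:
```python
from h import *
for k in range(4):
    p,K,T=grab("wrist","w3" if k==0 else None);s=ctrl.get_state();print(np.round(s["position"],4),np.round(s["ft_force"],2))
a=cv2.imread("pics/w2.png");
```

```text
[ 0.4362 -0.3061  0.1182] [ 0.34 -0.45  0.48]
[ 0.4362 -0.3061  0.1182] [0.27 0.87 0.45]
[ 0.4362 -0.3061  0.1182] [-0.68  0.27  0.39]
[ 0.4362 -0.3061  0.1182] [ 0.53 -0.62  0.38]
```

View pics/w3.png

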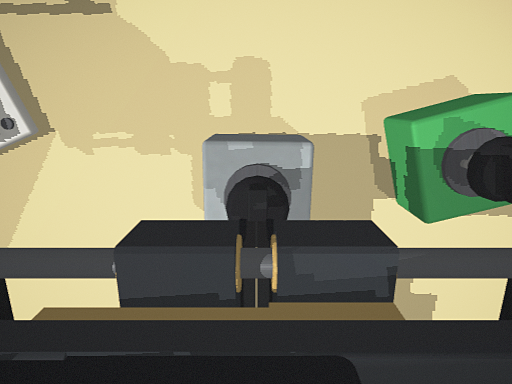

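The shut fingers are above the bar at the middle of the grey box. Force is still low, so I'll press a little further.

Call:
send_rows --steps '[{"tx": 0, "ty": 0, "tz": 0.02, "turn": 0, "grip": 0}, {"tx": 0, "ty": 0, "tz": 0, "turn": 0, "grip": 0}, {"tx": 0, "ty": 0, "tz": 0, "turn": 0, "grip": 0}]'

```text
time: 4.47
position: [0.4361, -0.3061, 0.1169]
tool_rot: [3.13, -0.275, -0.0]
ft_force: [-0.2, -0.3, -0.4]
grip_width: 0.008
grip_force: 0.0
```

Call:
send_rows --steps '[{"tx": 0, "ty": 0, "tz": 0.02, "turn": 0, "grip": 0}, {"tx": 0, "ty": 0, "tz": 0, "turn": 0, "grip": 0}, {"tx": 0, "ty": 0, "tz": 0, "turn": 0, "grip": 0}]'

```text
time: 4.85
position: [0.4361, -0.3061, 0.1157]
tool_rot: [3.129, -0.275, -0.0]
ft_force: [-0.2, -0.4, 0.4]
grip_width: 0.003
grip_force: 0.0
```

Run:
```python
from h import *
p,K,T=grab("scene");p2,_,_=grab("wrist")
a=cv2.resize(p[120:230,90:200],(600,600),interpolation=3);b=cv2.resize(p2[130:230,200:320],(200,167))
b=np.clip(b.astype(int)*2,0,255);a=np.clip(a.astype(int)*2,0,255);cv2.imwrite("pics/s4.png",np.hstack([a,np.vstack([b,np.zeros((433,200,3),int)])]))
```

```text
[ WARN:0@2.070] global loadsave.cpp:1063 imwrite_ Unsupported depth image for selected encoder is fallbacked to CV_8U.
```

View pics/s4.png

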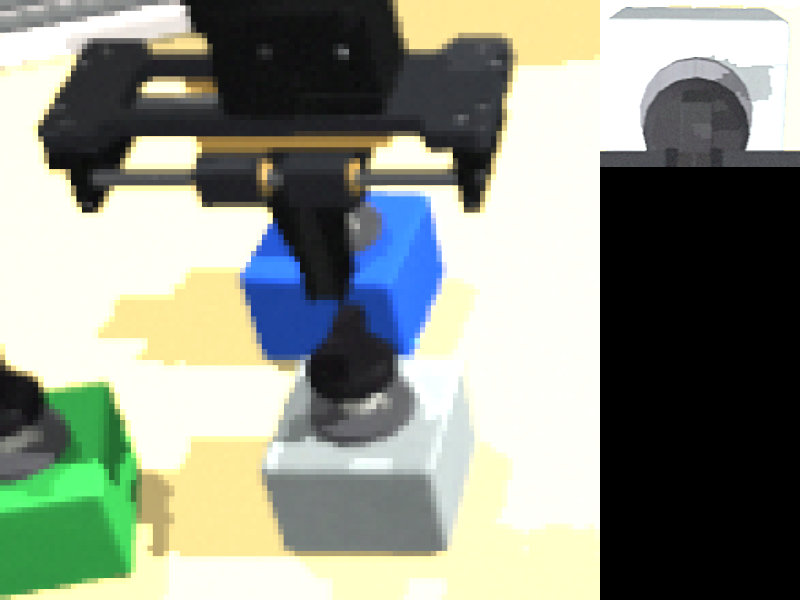

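The zoom shows the fingertips at about (325,297) in the crop, beside and above the bar top at (350,305), so there is no contact yet. I'll check the numbers by projection.

Run:
```python
from h import *
def proj(K,T,X):
    c=np.linalg.inv(T)@np.append(X,1);q=K@c[:3];return np.round(q[:2]/q[2],1)
p,K,T=grab("scene");t,Kt,Tt=grab("top");s=ctrl.get_state();P=s["position"];print(P)
for z in(.1017,.113,.13,.16):print(z,"tip in scene",proj(K,T,[P[0],P[1],z]),"top",proj(Kt,Tt,[P[0],P[1],z]))
# head centre in scene/top using first pictures
for n,u in(("scene",(90,220,120,215)),("top",(320,360,200,240))):
    a=cv2.imread(f"pics/{n}0.png");g=a.max(2)
    m=(g<60).astype(np.uint8);nn,l,st,ce=cv2.connectedComponentsWithStats(m)
    for k in range(1,nn):
        if st[k][4]>60 and u[0]<ce[k][0]<u[1] and u[2]<ce[k][1]<u[3]:
            print(n,st[k],ce[k],cast(*( (K,T) if n=="scene" else (Kt,Tt)),ce[k],.1), cast(*( (K,T) if n=="scene" else (Kt,Tt)),(st[k][0]+st[k][2]/2,st[k][1]),.113))
```

```text
[ 0.4361443  -0.30606819  0.11579123]
0.1017 tip in scene [152.6 182.9] top [343.  220.3]
0.113 tip in scene [151.8 179.6] top [343.9 220. ]
0.13 tip in scene [150.4 174.6] top [345.4 219.6]
0.16 tip in scene [148.  165.4] top [348.  218.8]
scene [142 145  17  23 246] [149.52845528 157.35365854] [ 0.3180839  -0.31995005  0.1       ] [ 0.27523243 -0.31655895  0.113     ]
scene [146 175  19  27 342] [154.5        189.21637427] [ 0.4603204  -0.30068215  0.1       ] [ 0.41854263 -0.2971369   0.113     ]
scene [139 208  32  13 366] [154.60382514 213.94535519] [ 0.55100474 -0.29708192  0.1       ] [ 0.54434082 -0.29390678  0.113     ]
top [332 213  22  18 304] [341.79605263 221.30921053] [ 0.43341102 -0.30310341  0.1       ] [ 0.45535409 -0.30364841  0.113     ]
```

Call:
send_rows --steps '[{"tx": 0, "ty": 0, "tz": 0.03, "turn": 0, "grip": 0}, {"tx": 0, "ty": 0, "tz": 0.03, "turn": 0, "grip": 0}, {"tx": 0, "ty": 0, "tz": 0.03, "turn": 0, "grip": 0}, {"tx": 0, "ty": 0, "tz": 0, "turn": 0, "grip": 0}]'

```text
time: 5.55
position: [0.436, -0.3059, 0.1101]
tool_rot: [-3.129, 0.275, 0.001]
ft_force: [-0.0, -0.2, -0.4]
grip_width: 0.005
grip_force: 0.0
```

Call:
send_rows --steps '[{"tx": 0, "ty": 0, "tz": 0.03, "turn": 0, "grip": 0}, {"tx": 0, "ty": 0, "tz": 0.03, "turn": 0, "grip": 0}, {"tx": 0, "ty": 0, "tz": 0.03, "turn": 0, "grip": 0}, {"tx": 0, "ty": 0, "tz": 0, "turn": 0, "grip": 0}]'

```text
time: 6.05
position: [0.436, -0.306, 0.1048]
tool_rot: [-3.129, 0.275, 0.0]
ft_force: [0.3, -0.1, -0.1]
grip_width: 0.007
grip_force: 0.0
```

Call:
send_rows --steps '[{"tx": 0, "ty": 0, "tz": 0.03, "turn": 0, "grip": 0}, {"tx": 0, "ty": 0, "tz": 0.03, "turn": 0, "grip": 0}, {"tx": 0, "ty": 0, "tz": 0.03, "turn": 0, "grip": 0}, {"tx": 0, "ty": 0, "tz": 0, "turn": 0, "grip": 0}]'

```text
time: 6.55
position: [0.436, -0.306, 0.0993]
tool_rot: [-3.129, 0.275, 0.001]
ft_force: [-0.3, 0.3, -0.5]
grip_width: 0.007
grip_force: 0.0
```

Call:
send_rows --steps '[{"tx": 0, "ty": 0, "tz": 0.03, "turn": 0, "grip": 0}, {"tx": 0, "ty": 0, "tz": 0.03, "turn": 0, "grip": 0}, {"tx": 0, "ty": 0, "tz": 0, "turn": 0, "grip": 0}, {"tx": 0, "ty": 0, "tz": 0, "turn": 0, "grip": 0}]'

```text
time: 7.05
position: [0.4361, -0.3061, 0.096]
tool_rot: [3.129, -0.275, 0.0]
ft_force: [-0.4, -0.5, 0.5]
grip_width: 0.004
grip_force: 0.0
```

Run:
```python
from h import *
p,K,T=grab("scene");g=p.max(2)
for r in range(160,206):print(r,"".join("#" if v<28 else "+" if v<50 else "-" if v<90 else "." for v in g[r,135:180]))
```

```text
160 ####+-+++###########-.++++--------------+###+
161 ####+--#############+----...............-####
162 #####++##############++--................###+
163 #####################++-.................###-
164 .----+###############+--.................+##.
165 ......+#############+-....................--.
166 ......-#############-........................
167 .......-############-........................
168 ........-###########-........................
169 ........-###########-........................
170 .........-##########-........................
171 ..........##########-........................
172 -------..-+#########+-.......................
173 -----------##########----....................
174 -----------+#########+----...................
175 -----------+#########+----...................
176 .-----------#########+----...................
177 .-----------+########+-----..................
178 .-----------+########+-----..................
179 .------------########+-----..................
180 ..-----------#########+----..................
181 ..-------------########+----.................

[... 499 characters left out ...]

192 .........---+#########+-.------..............
193 ........----+++###+++--..------..............
194 ........----++++++---...-------..............
195 .......-----++++++-------------..............
196 .......-----+++++++------------..............
197 ......------+++++-------------...............
198 ......------+++--------------................
199 ......-------+++--------+---.................
200 .....------..-+++++++++---...................
201 ................-+-----......................
202 .............................................
203 .............................................
204 .............................................
205 .............................................
```

Call:
send_rows --steps '[{"tx": 0, "ty": 0, "tz": 0.03, "turn": 0, "grip": 0}, {"tx": 0, "ty": 0, "tz": 0.02, "turn": 0, "grip": 0}, {"tx": 0, "ty": 0, "tz": 0, "turn": 0, "grip": 0}]'

```text
time: 7.48
position: [0.436, -0.3059, 0.0928]
tool_rot: [-3.129, 0.275, 0.001]
ft_force: [-0.1, 0.2, 0.2]
grip_width: 0.002
grip_force: 0.0
```

Call:
send_rows --steps '[{"tx": 0, "ty": 0, "tz": 0.03, "turn": 0, "grip": 0}, {"tx": 0, "ty": 0, "tz": 0.02, "turn": 0, "grip": 0}, {"tx": 0, "ty": 0, "tz": 0, "turn": 0, "grip": 0}]'

```text
time: 7.85
position: [0.4362, -0.3061, 0.0901]
tool_rot: [3.129, -0.275, 0.0]
ft_force: [-0.6, 0.1, 1.0]
grip_width: 0.005
grip_force: 0.6
```

Call:
send_rows --steps '[{"tx": 0, "ty": 0, "tz": 0.03, "turn": 0, "grip": 0}, {"tx": 0, "ty": 0, "tz": 0.02, "turn": 0, "grip": 0}, {"tx": 0, "ty": 0, "tz": 0, "turn": 0, "grip": 0}]'

```text
time: 8.22
position: [0.4362, -0.3061, 0.087]
tool_rot: [3.129, -0.275, 0.0]
ft_force: [-0.6, -0.2, 2.6]
grip_width: 0.005
grip_force: 1.0
```

Contact came at about z = 0.0915, so the fingertips really end about 21 mm behind the reported TCP. I'll keep pressing.

Call:
send_rows --steps '[{"tx": 0, "ty": 0, "tz": 0.03, "turn": 0, "grip": 0}, {"tx": 0, "ty": 0, "tz": 0.02, "turn": 0, "grip": 0}, {"tx": 0, "ty": 0, "tz": 0, "turn": 0, "grip": 0}, {"tx": 0, "ty": 0, "tz": 0, "turn": 0, "grip": 0}]'

```text
time: 8.72
position: [0.4361, -0.306, 0.0837]
tool_rot: [-3.13, 0.275, 0.0]
ft_force: [-0.8, 0.1, 1.3]
grip_width: 0.004
grip_force: 0.5
```

Call:
send_rows --steps '[{"tx": 0, "ty": 0, "tz": 0.02, "turn": 0, "grip": 0}, {"tx": 0, "ty": 0, "tz": 0, "turn": 0, "grip": 0}, {"tx": 0, "ty": 0, "tz": 0, "turn": 0, "grip": 0}]'

```text
time: 9.1
position: [0.4363, -0.3061, 0.0829]
tool_rot: [3.129, -0.275, 0.0]
ft_force: [0.1, 0.8, 2.8]
grip_width: 0.004
grip_force: 1.7
```

Call:
send_rows --steps '[{"tx": 0, "ty": 0, "tz": 0.02, "turn": 0, "grip": 0}, {"tx": 0, "ty": 0, "tz": 0, "turn": 0, "grip": 0}, {"tx": 0, "ty": 0, "tz": 0, "turn": 0, "grip": 0}]'

```text
time: 9.48
position: [0.4363, -0.3061, 0.0817]
tool_rot: [3.129, -0.275, 0.0]
ft_force: [-0.4, 0.5, 4.1]
grip_width: 0.007
grip_force: 2.1
```

Call:
send_rows --steps '[{"tx": 0, "ty": 0, "tz": 0.015, "turn": 0, "grip": 0}, {"tx": 0, "ty": 0, "tz": 0, "turn": 0, "grip": 0}, {"tx": 0, "ty": 0, "tz": -0.3, "turn": 0, "grip": 0}, {"tx": 0, "ty": 0, "tz": -0.7, "turn": 0, "grip": 0}, {"tx": 0, "ty": 0, "tz": -0.7, "turn": -0.8, "grip": 0.6}, {"tx": 0, "ty": 0, "tz": -0.65, "turn": -0.8, "grip": 0.6}, {"tx": 0, "ty": 0, "tz": 0, "turn": -0.73, "grip": 0.6}]'

```text
time: 10.35
position: [0.4377, -0.3069, 0.2257]
tool_rot: [3.128, 0.241, 0.007]
ft_force: [-0.6, 0.4, -1.6]
grip_width: 0.26
grip_force: 0.0
```

Call:
send_rows --steps '[{"tx": 0.4, "ty": -0.65, "tz": 0, "turn": 0, "grip": 0.6}, {"tx": 0.4, "ty": -0.65, "tz": 0, "turn": 0, "grip": 0.6}, {"tx": 0.4, "ty": -0.65, "tz": 0, "turn": 0, "grip": 0.6}, {"tx": 0.4, "ty": -0.65, "tz": 0, "turn": 0, "grip": 0.6}, {"tx": 0.4, "ty": -0.65, "tz": 0, "turn": 0, "grip": 0.6}, {"tx": 0.4, "ty": -0.65, "tz": 0, "turn": 0, "grip": 0.6}, {"tx": 0.4, "ty": -0.65, "tz": 0, "turn": 0, "grip": 0.6}, {"tx": 0.4, "ty": -0.65, "tz": 0, "turn": 0, "grip": 0.6}, {"tx": 0, "ty": 0, "tz": 0, "turn": 0, "grip": 0.6}, {"tx": 0, "ty": 0, "tz": 0, "turn": 0, "grip": 0.6}]'

```text
time: 11.6
position: [0.5789, 0.0305, 0.2215]
tool_rot: [3.132, 0.236, -0.002]
ft_force: [-0.4, 0.4, -0.2]
grip_width: 0.594
grip_force: 0.0
```

Run:
```python
from h import *
p,K,T=grab("wrist","w5");s=ctrl.get_state();print(s["position"],s["tool_rot"],s["joint_positions"],s["time"])
np.savez("w5.npz",K=K,T=T)
p,K,T=grab("scene","s5");g=p.max(2);o=cv2.imread("pics/scene0.png").max(2)
for r in range(170,206):print(r,"".join("#" if v<28 else "+" if v<50 else "-" if v<90 else "." for v in g[r,140:172]),"".join("#" if v<28 else "+" if v<50 else "-" if v<90 else "." for v in o[r,140:172]))
```

```text
[0.57891642 0.02964092 0.22148007] [ 3.13188786e+00  2.33092253e-01 -1.42009449e-03] [ 0.50383102  0.22348329 -0.69855291  1.57900822  0.14627461  1.39316448
 -1.63074013] 11.65
170 ................................ ................................
171 ................................ ................................
172 ................................ -------------...................
173 -------------------............. ---------------------...........
174 ---------------------........... ---------------------...........
175 ---------------------........... ------------+++------...........
176 ---------------------........... ------------+###+-----..........
177 ---------------------........... ------------####+-----..........
178 -------------+##+-----.......... -----------+#####-----..........
179 ------------+###+-----.......... -----------######-----..........
180 ------------#####+----.......... -----------######+-----.........
181 ------------#####+----.......... ----------+#######+----.........
182 -----------+#####+-----......... ---------+##########+--.........
183 --------
[... 897 characters left out ...]

196 ...-.--+++++++++----------...... ..-----+++++++------------......
197 .....--++++++++----------....... .------+++++++-----------.......
198 .-...---+++++-----------........ .-------+--+------------........
199 .--------++--------+---......... .-------+++-----+++++--.........
200 ..---...--++++++++---........... -----...--+++++++++--...........
201 ...........-------.............. ...........-++----..............
202 ................................ ................................
203 ..............................-. ................................
204 .............................--- ................................
205 --..........................---- ................................
```

View pics/w5.png

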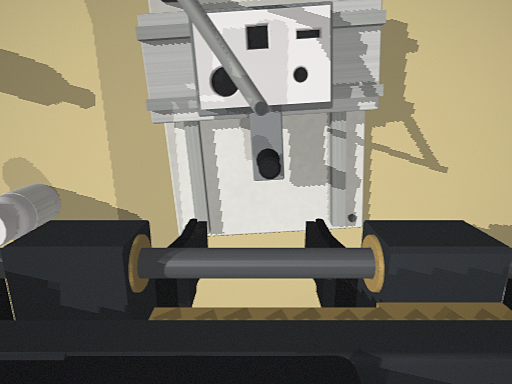

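The wrist view shows the stop latched (two rows lower in the scene mask). The wells are at about (225,81), (257,37) and (300,74), the handle top at about (268,157), and the rod end of the pointer arm at (262,108), almost at the nadir.

```bash
cat > m.py <<'E'
from h import *
def well(p,uv,r,th=70):
    g=p.max(2);m=np.zeros_like(g);m[g<th]=1;n,l,st,ce=cv2.connectedComponentsWithStats(m,connectivity=4)
    b=[k for k in range(1,n) if np.hypot(*(ce[k]-uv))<r and st[k][4]>15]
    return [(st[k].tolist(),np.round(ce[k],1).tolist()) for k in b]
def fit(pl,W):
    pl=np.array(pl);W=np.array(W);A=pl-pl.mean(0);B=W-W.mean(0)
    U,S,V=np.linalg.svd(A.T@B);Rm=(U@V).T;sc=S.sum()/(A**2).sum();t=W.mean(0)-Rm@pl.mean(0)
    return Rm,t,np.arctan2(Rm[1,0],Rm[0,0]),sc,np.linalg.norm(W-(pl@Rm.T+t),axis=1)
PL=[[-.018,.038],[.020,.004],[-.016,-.036]]
E
python3 - <<'E'
from m import *
d=np.load("w5.npz");K,T=d["K"],d["T"];p=cv2.imread("pics/w5.png")
print("cam",T[:3,3])
for uv in((225,81),(257,37),(300,74),(268,160),(262,108)):print(uv,well(p,uv,14))
g=p.max(2)
for a in(range(94,120,1),):
    for r in a:print(r," ".join(f"{v:3d}" for v in g[r,244:280:2]))
o=cv2.imread("pics/scene0.png").max(2)
for r in range(222,246):print(r," ".join(f"{v:3d}" for v in o[r,296:318]))
E
```

```text
cam [0.64814767 0.04081799 0.40766771]
(225, 81) [([212, 67, 26, 29, 482], [222.7, 82.9])]
(257, 37) [([247, 26, 21, 23, 441], [257.1, 37.1])]
(300, 74) [([294, 67, 13, 15, 148], [300.1, 74.3])]
(268, 160) [([257, 148, 24, 31, 582], [268.6, 163.3])]
(262, 108) []
94 141 146 149 155 149 133 116  99 102 224 220 219 218 219 219 218 218 217
95 136 143 148 152 154 138 120 105  79 209 221 218 218 216 218 218 219 218
96 145 147 149 149 154 145 128 114  92 163 225 218 218 218 219 217 217 218
97 157 153 155 148 150 151 134 117 102 100 223 219 219 218 218 218 218 217
98 191 148 166 177 151 154 140 121 108  79 203 219 218 218 217 217 217 218
99 218 146 161 171 157 155 144 128 112  94 151 224 218 218 217 218 217 216
100 224 166 156 169 150 153 150 135 119 103  94 219 219 217 219 219 217 216
101 220 190 149 163 150 153 156 142 104 103  85 193 221 217 218 218 217 217
102 219 222 151 161 148 152 151  87  78  79  83 146 223 219 218 218 219 219
103 218 222 176 151 143 153 122  76  80  82  77 103 226 221 223 223 224 226
104 218 220 208 139 147 149  91  79  80  83  82  69 212 234 235 239 222 187
105 22
[... 2641 characters left out ...]
 227 227 226 222 216 193 193 190 160  54  18  18  18  18
239 227 227 227 227 227 227 227 227 227 227 227 227 226 223 216 193 190 159  44  18  18  17
240 227 227 227 227 227 227 227 227 227 227 227 227 227 227 226 215 193 189 167 117  43  18
241 227 227 227 227 227 227 227 227 227 227 227 227 227 227 227 226 223 216 191 185 178 167
242 227 227 227 227 227 227 227 227 227 227 227 227 227 227 227 227 227 226 222 216 193 184
243 227 227 227 227 227 227 227 227 227 227 227 227 227 227 227 227 227 227 227 226 222 214
244 227 227 227 227 227 227 227 227 227 227 227 227 227 227 227 227 227 227 227 227 227 226
245 227 227 227 227 227 227 227 227 227 227 227 227 227 227 227 227 227 227 227 227 227 227
```

Run:
```python
from m import *
d=np.load("w5.npz");K,T=d["K"],d["T"]
W=[cast(K,T,u,.073)[:2] for u in((225.3,81.5),(257.1,37.3),(300.1,74.3))]
Rm,t,y,sc,res=fit(PL,W);tip=cast(K,T,(261.5,108.2),.195)[:2];h=cast(K,T,(268.8,167),.107)[:2]
print("W",W,"mid",t,"yaw",y,sc,res,"handle",h,"handle in plate",Rm.T@(h-t),"tip",tip,"tip in plate",Rm.T@(tip-t))
p,K2,T2=grab("scene");t2=p
print("well scene",[ (u,well(p,u,8)) for u in((318,237),(313,253),(291,246))])
tp,K3,T3=grab("top");print([well(tp,u,6) for u in((209,141),(218,126),(234,135),(227,165))])
print("tip scene",cast(K2,T2,(301,229.3),.084)[:2])
```

```text
W [array([0.66293495, 0.07298422]), array([0.70687449, 0.04823172]), array([0.68041124, 0.0019205 ])] mid [0.68839248 0.04008543] yaw 0.21465478688243764 0.9893679442207525 [0.00045391 0.00020813 0.00041737] handle [0.59179296 0.01977099] handle in plate [-0.09870974  0.00072846] tip [0.64500444 0.03655367] tip in plate [-0.04314458  0.00579139]
well scene [((318, 237), [([313, 233, 11, 8, 71], [317.8, 236.6])]), ((313, 253), [([308, 250, 10, 7, 49], [312.8, 253.0])]), ((291, 246), [])]
[[], [], [], []]
tip scene [0.6453999  0.03984764]
```

Fit residuals are under 0.5 mm, the stage yaw is about 0.21 rad, and the handle reads 98.7 mm from the plate middle against 100 expected. Before descending I'll check how far the wrist camera housing sticks out near the pointer.

Run:
```python
from m import *
w,K,T=grab("wrist");c=T[:3,3]
p,K2,T2=grab("scene")
def proj(X):
    q=K2@(np.linalg.inv(T2)@np.append(X,1))[:3];return q[:2]/q[2]
u=proj(c);print(u)
s=ctrl.get_state()["position"];print("tip",proj(s+[0,0,.0215]),"tcp",proj(s))
x0,y0=int(u[0])-70,max(0,int(u[1])-70)
a=p[y0:y0+150,x0:x0+160];print(x0,y0)
a=cv2.convertScaleAbs(cv2.resize(a,None,fx=4,fy=4,interpolation=3),alpha=1.8)
cv2.drawMarker(a,(int((u[0]-x0)*4),int((u[1]-y0)*4)),(0,0,255),0,14)
cv2.imwrite("pics/s6.png",a)
```

```text
[316.38564814 104.9417792 ]
tip [294.46889064 158.32432375] tcp [293.80922185 166.11577754]
246 34
```

View pics/s6.png

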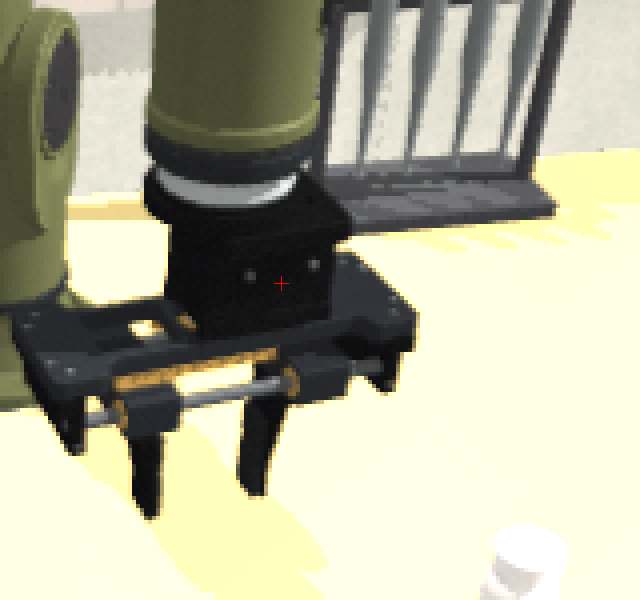

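There is no protruding camera housing, and the fingertips at (283,163) and (310,157) confirm the tip offset. I'll go over the handle and descend.

Call:
send_rows --steps '[{"tx": 0.17, "ty": 0.205, "tz": 0, "turn": 0, "grip": 0.6}, {"tx": 0, "ty": 0, "tz": 0.5, "turn": -0.45, "grip": 0.6}, {"tx": 0, "ty": 0, "tz": 0.8, "turn": 0, "grip": 0.6}, {"tx": 0, "ty": 0, "tz": 0.7, "turn": 0, "grip": 0.6}, {"tx": 0, "ty": 0, "tz": 0, "turn": 0, "grip": 0.6}, {"tx": 0, "ty": 0, "tz": 0, "turn": 0, "grip": 0.6}]'

```text
time: 12.65
position: [0.5927, 0.0203, 0.1032]
tool_rot: [3.124, 0.333, 0.003]
ft_force: [0.5, 0.3, 0.6]
grip_width: 0.599
grip_force: 0.0
```

Run:
```python
from h import *
p,K,T=grab("scene");g=p.max(2)
for r in range(176,226):print(r,"".join("#" if v<28 else "+" if v<50 else "-" if v<90 else "." for v in g[r,262:325]))
s=ctrl.get_state();print(s["position"],s["tool_rot"])
```

```text
176 +++++++++++++++++++++#######+---.......-######+--+++++++++++++-
177 ++++++++++++++++++#######+--...........+######+---++++++#####-.
178 ++++++++++++++#######+--...............+####+-++--#++########..
179 +++++++++++++####+--...................#++----+++-+#########+..
180 ++++++++++###++--......................---.---+++--#########+..
181 --+++++++#+--........-..............--..------++--+########+-..
182 --+++++++-.......---++..........---.------+++##+-+######+-.....
183 +++++++++-...----+++++-......--.-------++######-.###+-.........
184 ++++++++#+---++++++++++-----.--------+#########...-............
185 +++####+##++++++++++++++--------.....#########-................
186 #########--++++++++++++++----........+########.................
187 ###-...-+--++++++++++###-............+#######+.................
188 ###....-+---++++++#####+.............########-.................
189 ##+....--+--#++########+.............########..................
190 ###------+--+##########+.............######++..................
191 ###-----++---##########+............-#####+--..................
192 ###+---.
[... 1669 characters left out ...]
---...............
217 ....................--########.........-++-...---..............
218 .................-----########.........-++.....--..............
219 .................----+########-........-+-.....---.............
220 .................----#########+........++-......---............
221 ..................---#########+-.......++-.......--............
222 ...................--+########-........++.........--...........
223 ...................---+######+-........++.........---..........
224 ....................-..--++--..........++..........---.........
225 ....................--.................+-...........--.........
[0.59310079 0.02044685 0.1038405 ] [3.12349841 0.33330797 0.0055032 ]
```

Call:
send_rows --steps '[{"tx": -0.03, "ty": 0.03, "tz": 0.15, "turn": 0, "grip": 0.6}, {"tx": 0, "ty": 0, "tz": 0.25, "turn": 0, "grip": 0.6}, {"tx": 0, "ty": 0, "tz": 0.25, "turn": 0, "grip": 0.6}, {"tx": 0, "ty": 0, "tz": 0.22, "turn": 0, "grip": 0.6}, {"tx": 0, "ty": 0, "tz": 0, "turn": 0, "grip": 0.6}]'

```text
time: 13.32
position: [0.5885, 0.0184, 0.0477]
tool_rot: [-3.123, -0.334, 0.005]
ft_force: [0.1, 0.7, 0.3]
grip_width: 0.597
grip_force: 0.0
```

Call:
send_rows --steps '[{"tx": 0, "ty": 0, "tz": 0, "turn": 0, "grip": 0.15}, {"tx": 0, "ty": 0, "tz": 0, "turn": 0, "grip": 0.15}, {"tx": 0, "ty": 0, "tz": 0, "turn": 0, "grip": 0.15}, {"tx": 0, "ty": 0, "tz": 0, "turn": 0, "grip": 0.15}, {"tx": 0, "ty": 0, "tz": 0, "turn": 0, "grip": 0.15}, {"tx": 0, "ty": 0, "tz": 0, "turn": 0, "grip": 0.15}]' --newtons 20

```text
time: 14.08
position: [0.59, 0.0186, 0.0498]
tool_rot: [-3.124, -0.334, -0.001]
ft_force: [0.1, 1.2, 2.1]
grip_width: 0.247
grip_force: 20.0
```

Run:
```python
from m import *
p,K,T=grab("wrist","w7");s=ctrl.get_state();print(s["position"],s["tool_rot"],s["ft_force"],T[:3,3]);np.savez("w7.npz",K=K,T=T)
g=p.max(2);m=(g<70).astype(np.uint8);n,l,st,ce=cv2.connectedComponentsWithStats(m,connectivity=4)
for k in range(1,n):
    if st[k][4]>60:print(st[k],np.round(ce[k],1))
for r in range(0,230,4):print(f"{r:3d}","".join("#" if v<45 else "+" if v<75 else "-" if v<110 else ":" if v<160 else "." for v in g[r,100:412:3]))
```

```text
[0.58999373 0.01862583 0.04973455] [-3.12372890e+00 -3.34292747e-01 -6.18470665e-04] [-0.99100336  0.0033064   2.32013921] [0.6582248  0.03313678 0.23608447]
[226   0  43   8 342] [247.1   3.5]
[ 157   42   49   59 1653] [184.5  66.8]
[318  54  28  30 674] [331.5  68.6]
[206 123  97  52 964] [235.5 142.1]
[    0   167   512   217 60043] [254.1 310.4]
  0 --------+................................:##+#####+######...................................:.......::::
  4 ---------:...............................:-##+########++#...................................:.......::::
  8 ----------..........................................................................................::::
 12 -----------..................................................................................:...:..::::
 16 ------------..................................................................................:.....::::
 20 ------------+.......................................................................................::::
 24 :------------+...........................................................................
[... 4874 characters left out ...]
:::-...::::::::::::::::::::...::.....:.:::::..
208 ......::::::::-----------+---------+++++++#--:::-#######-::::-....:::::::::::::::::::...::.......:::::..
212 ......::::::::-------+---++---+---+++-++-++-:::###########:::-....::::::::::::::::::...:::.......:::::..
216 ......::::::::---+--++-----+-------++++--+-:::#############::-...::::::::::::::::::::..:::.....:.::::::.
220 .:++++++++++++++-----+-+-+--+---+--++----++::+#############+--###.:::::++++++++++++++++++++++++++++++++.
224 ################-+------+------+++-+----++#######################:::::+#####+#######+###################
228 ################--------+----+-++-++-----#########################::::#+################################
```

Run:
```python
from m import *
d=np.load("w7.npz");K,T=d["K"],d["T"];p=cv2.imread("pics/w7.png");g=p.max(2)
for r in range(116,134):print(r," ".join(f"{v:3d}" for v in g[r,228:256]))
W=[cast(K,T,u,z)[:2] for u,z in(((177.5,71.3),.073),((331.5,68.8),.073))]
Rm,t,y,sc,res=fit([PL[0],PL[2]],W);tip=cast(K,T,(241,123),.084)[:2]
print(t,y,sc,res,tip,"tip in plate",Rm.T@(tip-t), "handle",t+Rm@[-.1,0])
```

```text
116 212 213 212 212 212 213 212 214 212 212 211 212 214 212 211 212 212 211 212 214 213 213 213 213 212 210 210 212
117 213 212 209 213 211 212 213 211 211 212 213 210 211 212 212 213 213 212 213 213 211 212 213 211 213 211 212 213
118 212 212 212 213 211 211 211 212 212 212 214 213 213 212 212 212 213 210 213 212 212 212 212 212 212 213 212 213
119 211 210 211 211 210 212 211 211 211 210 211 212 210 211 211 210 211 211 211 211 209 212 211 211 212 212 210 211
120 211 210 212 211 212 210 212 210 211 213 212 212 212 211 211 211 214 211 211 212 212 211 211 211 213 211 210 212
121 213 210 212 210 212 215 214 214 216 216 216 215 215 214 211 212 210 210 212 211 212 210 212 211 213 212 211 212
122 211 211 212 213 215 218 220 224 227 228 230 228 225 220 218 216 214 212 212 210 211 210 210 211 211 210 211 211
123 212 212 214 214 222 199 154 136 107  58  30  58 146 181 210 224 219 215 213 212 210 213 211 212 211 212 213 212
124 212 213 218 223 180  93  45  45  48  50  48  44  35  26  57  99 189 222 215 212 209 213 212 212 212 211 212 212
125 217 221 225 184  94  51  56  57  57  57  55  52  47 
[... 468 characters left out ...]
 49  48  46  48  44  67  77  75  77  75  76  75  77  78
130  64  61  57  60  58  53  53  55  53  52  52  47  52  49  47  50  45  44  43  59  78  76  76  77  76  78  78  76
131  62  62  56  57  57  54  52  49  50  47  50  49  51  49  52  49  50  48  45  53  72  78  74  76  77  73  76  73
132  59  54  58  56  55  54  53  53  50  46  47  47  47  45  46  48  48  46  45  55  73  78  74  78  76  75  77  77
133  58  58  55  54  53  50  50  46  49  47  48  48  45  47  50  46  48  49  43  46  68  76  77  76  75  76  76  76
[0.68947214 0.03936037] 0.20137050464402728 0.9825813654792712 [0.00064472 0.00064472] [0.64796641 0.03788932] tip in plate [-0.04096127  0.00686033] handle [0.59149281 0.01935914]
```

Grasp is good (21.5 mm). The tip is at about (-0.043, 0.006) in the plate frame, so I'll move to the large well.

Call:
send_rows --steps '[{"tx": -0.07, "ty": 0.09, "tz": 0, "turn": 0, "grip": 0.15}, {"tx": -0.07, "ty": 0.09, "tz": 0, "turn": 0, "grip": 0.15}, {"tx": -0.07, "ty": 0.09, "tz": 0, "turn": 0, "grip": 0.15}, {"tx": -0.07, "ty": 0.09, "tz": 0, "turn": 0, "grip": 0.15}, {"tx": -0.07, "ty": 0.09, "tz": 0, "turn": 0, "grip": 0.15}, {"tx": -0.07, "ty": 0.085, "tz": 0, "turn": 0, "grip": 0.15}, {"tx": 0, "ty": 0, "tz": 0, "turn": 0, "grip": 0.15}, {"tx": 0, "ty": 0, "tz": 0, "turn": 0, "grip": 0.15}]'

```text
time: 15.12
position: [0.5716, -0.0201, 0.0497]
tool_rot: [3.122, 0.332, -0.001]
ft_force: [-1.3, -0.6, 5.8]
grip_width: 0.245
grip_force: 20.0
```

```bash
cat > v.py <<'E'
import sys
from m import *
n=sys.argv[1]
p,K,T=grab("wrist",n);s=ctrl.get_state();print(s["position"],s["tool_rot"],s["ft_force"],s["grip_width"]);np.savez(n+".npz",K=K,T=T)
g=p.max(2);m=(g<70).astype(np.uint8);nn,l,st,ce=cv2.connectedComponentsWithStats(m,connectivity=4)
for k in range(1,nn):
    if st[k][4]>60:print(st[k],np.round(ce[k],1))
for r in range(0,170,4):print(f"{r:3d}","".join("#" if v<45 else "+" if v<75 else "-" if v<110 else ":" if v<160 else "." for v in g[r,100:412:4]))
q,K,T=grab("scene",n+"s");g=q.max(2)
for r in range(215,262):print(r,"".join("#" if v<45 else "+" if v<75 else "-" if v<110 else ":" if v<190 else "." for v in g[r,270:340]))
E
python3 v.py w8
```

```text
[ 0.5715858  -0.02004963  0.04968887] [ 3.12201918e+00  3.32224907e-01 -1.54853297e-03] [-1.30507601e-01 -6.02028173e-03  6.28292162e+00] 0.24647328273564997
[   0    0  206  104 8083] [105.   47.1]
[226   0  43   8 344] [247.    3.5]
[318  54  28  30 675] [331.4  68.4]
[143 127 159   3 172] [217.7 127.1]
[328 127  59   8  68] [359.9 127.4]
[    0   205   512   179 60765] [252.6 310.5]
  0 ...............................:######+####.................................::
  4 ...............................:####+###++#........................:........::
  8 ...........................................................................:::
 12 ............................................................:......:.......:::
 16 ....................................................................:......:::
 20 .....................................................................:.....:::
 24 .....................................................................:.....:::
 28 :..........................................................................:::
 32 +#-........................................
[... 5682 characters left out ...]
:::::::--:::-----::::::::
253 ..:::::::::...........::..............::::::::::::-----:---:::::::::::
254 ..:::--++::::......................::::::::::::----------:::::::::::::
255 .:--####+:::::..................::::::::::::-----------:::::::::::::::
256 -+###+::::::::::.............::::::::::::------------:::::::::::::::::
257 -+-:.....:::::::::........::::::::::::-------------:::::::::::::::::::
258 ............:::::::....::::::::::::---::---------:::::::::::::::::::::
259 ............::::::::::::::::::::----:::-------::::::::::::::::::::::--
260 ...............::::::::::::::----:::-------::::::::::::::::::::::::--+
261 ..............::::::::::::----:::-------::::::::::::::::::::::-::-----
```

Run:
```python
from m import *
p=cv2.imread("pics/w8.png");g=cv2.GaussianBlur(p.max(2),(3,3),0)
for r in range(54,92,2):print(r," ".join(f"{v:2d}" for v in g[r,136:208:2]))
d=np.load("w8.npz");K,T=d["K"],d["T"]
W=[cast(K,T,u,.073)[:2] for u in((177.5,71.3),(331.4,68.6))]
Rm,t,y,sc,res=fit([PL[0],PL[2]],W);print("plate",t,y,sc,res,"large",t+Rm@PL[0],"tip needed px")
_,K2,T2=grab("scene")
def cen(f,x0,x1,y0,y1):
    o=cv2.imread(f).max(2)[y0:y1,x0:x1].astype(float);w=np.clip(120-o,0,None);Y,X=np.mgrid[y0:y1,x0:x1];return (X*w).sum()/w.sum(),(Y*w).sum()/w.sum()
a=cen("pics/scene0.png",310,328,231,243);b=cen("pics/w8s.png",291,309,230,240);print(a,b)
tp=cast(K2,T2,(301.3,229.3),.084);A=cast(K2,T2,a,.072);B=cast(K2,T2,b,.072)
Rz=np.array([[np.cos(.21),np.sin(.21)],[-np.sin(.21),np.cos(.21)]])
print("scene0 tip-well",Rz@(tp-A)[:2],"now",Rz@(tp-B)[:2],"moved",Rz@(B-A)[:2])
```

```text
54 45 46 47 46 46 47 46 45 46 30 28 40 39 37 38 39 40 40 39 40 40 39 39 39 40 40 39 40 41 40 36 103 207 215 213 213
56 44 45 45 45 45 46 47 48 47 40 31 38 38 38 39 39 39 40 39 40 40 39 39 40 40 39 40 40 40 40 38 37 105 216 214 213
58 45 45 44 45 46 45 46 47 47 47 43 40 37 39 40 38 38 39 40 40 39 40 40 39 40 39 39 39 39 40 39 39 45 183 218 212
60 46 45 44 44 44 45 44 46 46 47 46 45 39 39 39 39 38 40 39 39 38 39 39 39 40 40 40 40 40 40 41 40 35 107 220 214
62 44 45 46 45 45 44 45 45 45 45 46 46 44 39 38 40 38 39 40 38 41 39 39 39 38 39 39 40 39 39 39 39 38 46 189 218
64 45 46 46 45 45 44 45 45 45 45 46 46 46 44 39 38 40 39 39 39 40 40 39 39 38 39 39 40 39 40 40 40 40 31 147 222
66 46 46 45 45 45 45 46 46 45 45 45 46 46 46 43 38 39 39 39 39 38 40 40 39 40 40 40 40 41 40 38 39 40 35 103 223
68 42 43 45 45 44 45 46 45 45 45 45 46 46 46 45 38 39 38 39 38 38 38 40 39 40 40 39 40 40 40 40 39 40 37 67 221
70 78 50 43 43 44 46 46 44 45 46 45 46 46 46 43 38 40 38 38 40 39 39 40 39 40 40 39 40 40 40 40 40 40 38 48 195
72 210 188 137 73 55 45 44 46 44 43 44 43 42 40 39 39 39 39 39 39 39 38 39 39 
[... 784 characters left out ...]
5 37 38 38 37 38 39 39 39 38 38 38 39 39 39 38 38 39 40 40 39 39 36 30 37 117 138
88 212 212 211 212 213 174 132 122 84 26 29 31 38 38 38 38 39 38 39 39 39 39 40 38 38 39 39 39 40 38 38 35 27 71 132 139
90 211 212 212 212 212 206 156 131 116 51 26 30 37 38 38 38 39 40 39 38 39 39 38 40 40 39 39 40 38 38 38 35 57 198 203 144
plate [6.71140374e-01 6.29700758e-04] 0.20158729424379107 0.9807134995364044 [0.00071386 0.00071386] large [0.64589633 0.03425616] tip needed px
(np.float64(317.7750913691313), np.float64(236.57703120607252)) (np.float64(299.3989312977099), np.float64(233.07709923664123))
scene0 tip-well [-0.02539715 -0.03101728] now [0.00025809 0.00379681] moved [-0.02565524 -0.03481409]
```

Scene offsets say the tip is about 3.5 mm to +y of the large well's middle; I'll correct.

Call:
send_rows --steps '[{"tx": 0.015, "ty": -0.06, "tz": 0, "turn": 0, "grip": 0.15}, {"tx": 0, "ty": 0, "tz": 0, "turn": 0, "grip": 0.15}, {"tx": 0, "ty": 0, "tz": 0, "turn": 0, "grip": 0.15}, {"tx": 0, "ty": 0, "tz": 0, "turn": 0, "grip": 0.15}]'

```text
time: 15.78
position: [0.5714, -0.0166, 0.0497]
tool_rot: [3.122, 0.332, -0.003]
ft_force: [-1.4, -0.8, 7.2]
grip_width: 0.246
grip_force: 20.0
```

```bash
cat > c.py <<'E'
import sys
from m import *
# scene: tip minus well in stage axes; args: well pixel guess
f=sys.argv[1];u=[int(sys.argv[2]),int(sys.argv[3])];h=int(sys.argv[4])
P,K,T=grab("scene",f+"s");pw,Kw,Tw=grab("wrist",f);np.savez(f+".npz",K=Kw,T=Tw)
o=P.max(2).astype(float)
x0,x1,y0,y1=u[0]-h,u[0]+h+1,u[1]-h*2//3,u[1]+h*2//3+1
w=np.clip(120-o[y0:y1,x0:x1],0,None);Y,X=np.mgrid[y0:y1,x0:x1];c=((X*w).sum()/w.sum(),(Y*w).sum()/w.sum())
tp=cast(K,T,(301.3,229.3),.084);B=cast(K,T,c,.072);Rz=np.array([[np.cos(.21),np.sin(.21)],[-np.sin(.21),np.cos(.21)]])
print("px",c,"tip-well stage mm",1e3*Rz@(tp-B)[:2])
s=ctrl.get_state();print(s["time"],s["position"],s["ft_force"],"tcp stage",Rz@s["position"][:2])
for r in range(y0-3,y1+3):print(r," ".join(f"{int(v):3d}" for v in o[r,x0-3:x1+3]))
E
python3 c.py w9 301 233 9
```

```text
px (np.float64(300.8188354715917), np.float64(232.59410686592415)) tip-well stage mm [0.34926129 0.00788424]
15.875 [ 0.57144511 -0.01656506  0.04968873] [-2.24132565 -0.66872518  6.63593208] tcp stage [ 0.55543784 -0.13532453]
224 227 228 227 227 228 228 227 228 226 215 197 142  34  38 115 209 213 211 189 115 116 116 115 104  77
225 226 228 227 228 227 224 222 219 216 215 202 144  33  52 134 213 213 213 202 149 116 113 112 146 165
226 226 227 225 222 216 215 214 214 213 213 211 181  34  87 179 213 213 213 212 198 171 170 158 164 161
227 221 216 216 215 213 213 213 214 215 217 215 186  34  92 185 213 213 213 213 212 199 163 150 139 138
228 214 213 213 213 213 213 215 223 220 197 174 132  40  87 150 179 203 213 213 213 204 163 135 132 133
229 213 213 213 213 213 215 224 222 179 108  75  49  39  60  96 135 155 191 213 213 211 198 160 133 132
230 213 213 213 213 213 219 218 127  67  33  22  19  23  26  34  56  94 147 190 213 213 212 192 130 128
231 213 199 147 168 200 161 169  38  18  17  17  18  17  18  18  18  40  91 158 213 213 213 207 169 105
232 147 141 126 131 142 121  94  17  18 
[... 403 characters left out ...]
 212 203 169  47  18  19  18  19  18  48 133 202 210 213 213 213 213 213 213
237 232 213 213 213 213 213 213 213 209 197 185 150 149 149 163 197 203 213 213 213 213 213 213 213 213
238 238 236 232 213 213 213 214 213 213 213 211 206 206 206 207 213 213 213 212 213 213 213 212 213 213
239 239 239 234 213 213 213 213 213 213 213 213 212 213 213 213 213 213 213 213 213 213 213 213 213 213
240 239 239 238 236 232 213 213 213 213 213 213 213 213 213 213 213 213 213 213 213 213 213 213 213 213
241 239 239 239 239 238 232 213 213 213 213 213 213 213 213 213 213 213 213 213 213 213 213 213 213 213
242 239 239 239 239 239 238 236 232 213 213 213 213 213 213 213 213 213 213 213 213 213 213 213 213 213
```

Scene shows the tip within about 0.5 mm of the large well's middle. I'll pause over a second, then move to the square well.

Call:
send_rows --steps '[{"tx": 0, "ty": 0, "tz": 0, "turn": 0, "grip": 0.15}, {"tx": 0, "ty": 0, "tz": 0, "turn": 0, "grip": 0.15}, {"tx": 0, "ty": 0, "tz": 0, "turn": 0, "grip": 0.15}, {"tx": 0, "ty": 0, "tz": 0, "turn": 0, "grip": 0.15}, {"tx": 0, "ty": 0, "tz": 0, "turn": 0, "grip": 0.15}, {"tx": 0, "ty": 0, "tz": 0, "turn": 0, "grip": 0.15}, {"tx": 0, "ty": 0, "tz": 0, "turn": 0, "grip": 0.15}, {"tx": 0, "ty": 0, "tz": 0, "turn": 0, "grip": 0.15}, {"tx": 0, "ty": 0, "tz": 0, "turn": 0, "grip": 0.15}, {"tx": 0, "ty": 0, "tz": 0, "turn": 0, "grip": 0.15}]'

```text
time: 17.12
position: [0.5714, -0.0166, 0.0497]
tool_rot: [3.122, 0.332, -0.003]
ft_force: [-1.7, -0.5, 6.2]
grip_width: 0.247
grip_force: 20.0
```

Call:
send_rows --steps '[{"tx": -0.09, "ty": -0.08, "tz": 0, "turn": 0, "grip": 0.15}, {"tx": -0.09, "ty": -0.08, "tz": 0, "turn": 0, "grip": 0.15}, {"tx": -0.09, "ty": -0.08, "tz": 0, "turn": 0, "grip": 0.15}, {"tx": -0.09, "ty": -0.08, "tz": 0, "turn": 0, "grip": 0.15}, {"tx": -0.09, "ty": -0.08, "tz": 0, "turn": 0, "grip": 0.15}, {"tx": -0.09, "ty": -0.08, "tz": 0, "turn": 0, "grip": 0.15}, {"tx": -0.09, "ty": -0.085, "tz": 0, "turn": 0, "grip": 0.15}, {"tx": 0, "ty": 0, "tz": 0, "turn": 0, "grip": 0.15}, {"tx": 0, "ty": 0, "tz": 0, "turn": 0, "grip": 0.15}]'

```text
time: 18.25
position: [0.5267, 0.0113, 0.0496]
tool_rot: [-3.124, -0.335, 0.003]
ft_force: [-1.5, 0.4, 8.7]
grip_width: 0.247
grip_force: 20.0
```

```bash
python3 c.py w10 301 233 9
```

```text
px (np.float64(301.73705754875994), np.float64(232.1719239104262)) tip-well stage mm [ 0.71438105 -2.60512192]
18.35 [0.52670049 0.01130564 0.04964569] [-1.07454284 -0.50401796  9.18330919] tcp stage [ 0.51748613 -0.09873867]
224 238 237 238 238 238 238 238 238 238 237 226 146  32  38 113 207 210 210 211 210 211 211 211 211 211
225 238 238 238 238 238 238 238 238 238 238 232 170  33  50 132 211 211 211 211 211 211 210 211 211 211
226 238 238 238 238 238 238 238 238 238 238 237 213  33 101 196 211 210 211 211 211 211 210 211 211 211
227 238 238 238 238 238 238 238 238 238 238 238 219  34 109 213 230 219 230 211 211 210 211 210 211 211
228 238 237 238 238 238 238 237 238 238 238 237 216  42 120 195 181 219 237 230 211 211 211 211 211 210
229 238 238 238 238 238 237 238 237 235 231 209 173  41  74 100 108 189 238 237 235 230 211 210 211 210
230 238 238 238 238 238 238 235 223 195 170 111  77  24  29  27  55 145 224 238 238 237 235 231 211 211
231 238 230 186 206 238 237 234 202  85  61  35  26  21  19  20  29  90 176 224 237 238 237 233 210 211
232 186 182 168 173 186 187 185 167 105  2
[... 401 characters left out ...]
 238 238 238 236 215 129 148 209 228 225 204 211 210 212 218 226 238 238 234
237 229 238 238 237 238 238 238 238 238 237 236 230 232 236 238 237 235 230 211 211 210 208 199 192 183
238 236 238 238 238 237 237 237 238 237 237 238 237 237 238 237 237 237 235 221 204 182 174 170 168 166
239 238 238 237 238 238 238 238 238 238 238 237 238 238 237 236 227 210 184 178 174 168 166 166 166 166
240 237 238 238 238 238 237 238 238 238 237 238 236 227 209 185 178 173 166 166 166 165 166 167 160 135
241 238 238 238 238 237 238 238 238 236 227 210 184 179 173 166 166 166 166 166 166 160 135 122 111 104
242 238 238 238 238 238 234 217 210 184 178 173 166 166 166 166 166 166 159 134 122 110 104 101  99 104
```

Call:
send_rows --steps '[{"tx": 0.01, "ty": 0.042, "tz": 0, "turn": 0, "grip": 0.15}, {"tx": 0, "ty": 0, "tz": 0, "turn": 0, "grip": 0.15}, {"tx": 0, "ty": 0, "tz": 0, "turn": 0, "grip": 0.15}, {"tx": 0, "ty": 0, "tz": 0, "turn": 0, "grip": 0.15}]'

```text
time: 18.85
position: [0.5278, 0.0093, 0.0496]
tool_rot: [-3.123, -0.335, 0.003]
ft_force: [-1.5, 0.1, 8.6]
grip_width: 0.245
grip_force: 20.0
```

```bash
python3 c.py w11 301 233 9|head -2
python3 - <<'E'
from m import *
d=np.load("w11.npz");K,T=d["K"],d["T"];p=cv2.imread("pics/w11.png");g=cv2.GaussianBlur(p.max(2),(3,3),0)
for r in range(0,40,2):print(r," ".join(f"{v:3d}" for v in g[r,205:285:2]))
print(T[:3,3])
E
```

```text
px (np.float64(301.0079701120797), np.float64(232.56762141967621)) tip-well stage mm [ 0.25608263 -0.44344415]
18.95 [0.52776653 0.00925825 0.04966014] [-0.77576607  0.49027985  8.78318066] tcp stage [ 0.51810195 -0.10096331]
0 208 207 216 231 231 230 230 232 204 148 120  39  35  42  44  43  44  44  43  43  44  43  43  43  44  44  43  43  43  43  43  41  78 218 234 231 231 218 199 171
2 208 207 208 212 223 231 230 232 203 148 120  40  36  43  43  43  43  42  42  43  43  43  43  43  44  43  44  44  45  44  44  41  89 222 234 230 231 232 233 219
4 208 208 208 207 222 231 230 232 210 150 114  38  34  42  42  43  42  42  42  42  42  42  42  43  43  44  44  44  43  43  44  40 108 221 234 231 231 231 231 231
6 209 209 209 208 223 232 231 232 212 151 109  44  44  50  50  50  50  50  50  49  50  51  51  50  51  51  50  50  50  50  41  38 103 225 234 231 231 231 230 231
8 209 209 209 210 211 221 227 232 215 189 199 190 195 196 196 196 196 196 196 196 192 195 196 196 195 196 196 191 192 196 190 187 197 222 232 231 231 231 231 231
10 209 209 209 209 209 209 208 212 223 230 230 230 230 230 230 2
[... 1715 characters left out ...]
1 231 231 231
32 211 211 210 210 211 210 211 211 210 211 210 210 209 220 232 232 232 232 232 231 232 232 232 231 232 232 232 232 232 232 232 232 231 231 231 231 231 232 231 231
34 211 211 211 211 212 207 211 211 211 211 211 211 209 220 231 233 232 232 232 232 232 232 232 232 231 232 232 232 232 232 232 232 231 231 231 231 231 231 231 231
36 212 212 212 212 212 209 211 211 211 211 211 211 211 210 212 226 233 232 232 233 232 232 232 232 232 232 232 232 232 232 232 232 232 232 232 232 232 232 232 232
38 212 212 212 213 212 212 211 211 211 212 211 212 211 212 210 224 233 233 233 233 233 233 232 232 232 232 232 232 232 232 232 232 232 232 232 232 232 232 232 232
[0.5964267  0.0237563  0.23581074]
```

Square well centred to about 0.5 mm. I'll pause, then move to the small well.

Call:
send_rows --steps '[{"tx": 0, "ty": 0, "tz": 0, "turn": 0, "grip": 0.15}, {"tx": 0, "ty": 0, "tz": 0, "turn": 0, "grip": 0.15}, {"tx": 0, "ty": 0, "tz": 0, "turn": 0, "grip": 0.15}, {"tx": 0, "ty": 0, "tz": 0, "turn": 0, "grip": 0.15}, {"tx": 0, "ty": 0, "tz": 0, "turn": 0, "grip": 0.15}, {"tx": 0, "ty": 0, "tz": 0, "turn": 0, "grip": 0.15}, {"tx": 0, "ty": 0, "tz": 0, "turn": 0, "grip": 0.15}, {"tx": 0, "ty": 0, "tz": 0, "turn": 0, "grip": 0.15}, {"tx": 0, "ty": 0, "tz": 0, "turn": 0, "grip": 0.15}, {"tx": 0, "ty": 0, "tz": 0, "turn": 0, "grip": 0.15}]'

```text
time: 20.2
position: [0.5278, 0.0092, 0.0497]
tool_rot: [-3.123, -0.335, 0.003]
ft_force: [-1.9, 0.7, 8.7]
grip_width: 0.247
grip_force: 20.0
```

Call:
send_rows --steps '[{"tx": 0.085, "ty": -0.09, "tz": 0, "turn": 0, "grip": 0.15}, {"tx": 0.085, "ty": -0.09, "tz": 0, "turn": 0, "grip": 0.15}, {"tx": 0.085, "ty": -0.09, "tz": 0, "turn": 0, "grip": 0.15}, {"tx": 0.085, "ty": -0.09, "tz": 0, "turn": 0, "grip": 0.15}, {"tx": 0.085, "ty": -0.09, "tz": 0, "turn": 0, "grip": 0.15}, {"tx": 0.085, "ty": -0.09, "tz": 0, "turn": 0, "grip": 0.15}, {"tx": 0.085, "ty": -0.09, "tz": 0, "turn": 0, "grip": 0.15}, {"tx": 0, "ty": 0, "tz": 0, "turn": 0, "grip": 0.15}, {"tx": 0, "ty": 0, "tz": 0, "turn": 0, "grip": 0.15}]'

```text
time: 21.32
position: [0.5553, 0.0537, 0.0497]
tool_rot: [-3.123, -0.335, 0.001]
ft_force: [1.0, 0.7, 6.8]
grip_width: 0.246
grip_force: 20.0
```

```bash
python3 c.py w12 301 233 6
```

```text
px (np.float64(300.2117962466488), np.float64(233.0786416443253)) tip-well stage mm [-0.46248075  2.02404821]
21.425 [0.55525559 0.05373144 0.04965447] [1.19474318 0.84013968 6.3716962 ] tcp stage [ 0.55425798 -0.06319751]
226 215 215 214 212 213 213 212 211 181  34  87 179 213 213 213 221 235 236 239
227 213 212 213 213 213 213 222 236 216  33  95 189 222 236 236 237 239 239 239
228 213 212 213 221 236 236 236 239 222  50 149 234 236 239 239 239 239 239 238
229 213 213 213 223 239 239 239 239 221 102 210 239 239 239 238 239 239 239 239
230 212 213 213 223 239 240 240 233 212 198 231 239 239 239 239 239 239 239 239
231 168 213 213 223 239 239 226 172 128 133 171 212 239 239 239 239 239 239 239
232 131 146 146 159 210 231 123  61  42  44  92 168 226 239 239 239 239 239 239
233 201 211 231 231 229 188  37  21  20  20  43 130 212 227 239 238 239 239 239
234 236 237 239 239 238 222 108  21  21  18  31 123 212 214 227 239 239 239 239
235 239 239 239 239 239 237 224 168 123 121 160 226 212 213 214 219 227 239 239
236 239 239 239 239 239 239 238 234 232 231 233 238 232 212 212 212 215 220 227
237 239 239 239 239 239 239 239 239 239 239 239 238 238 236 232 212 212 213 215
238 239 239 239 239 239 239 239 239 239 239 238 239 239 239 238 235 231 212 212
239 218 239 239 239 239 239 239 239 239 239 239 239 239 239 239 239 238 235 232
240 191 239 239 239 239 239 239 239 239 239 239 238 239 239 239 239 239 239 238
```

Call:
send_rows --steps '[{"tx": -0.005, "ty": -0.035, "tz": 0, "turn": 0, "grip": 0.15}, {"tx": 0, "ty": 0, "tz": 0, "turn": 0, "grip": 0.15}, {"tx": 0, "ty": 0, "tz": 0, "turn": 0, "grip": 0.15}, {"tx": 0, "ty": 0, "tz": 0, "turn": 0, "grip": 0.15}]'

```text
time: 21.92
position: [0.5549, 0.0551, 0.0497]
tool_rot: [3.124, 0.335, 0.0]
ft_force: [0.8, -0.1, 6.6]
grip_width: 0.248
grip_force: 20.0
```

```bash
python3 c.py w13 301 233 6|head -2
```

```text
px (np.float64(300.82115869017633), np.float64(233.02602854743913)) tip-well stage mm [-0.85335595  0.61863223]
22.025 [0.55486861 0.05510322 0.04966736] [ 1.83946483 -0.82694033  5.84212673] tcp stage [ 0.55416547 -0.06177521]
```

Call:
send_rows --steps '[{"tx": -0.01, "ty": -0.012, "tz": 0, "turn": 0, "grip": 0.15}, {"tx": 0, "ty": 0, "tz": 0, "turn": 0, "grip": 0.15}, {"tx": 0, "ty": 0, "tz": 0, "turn": 0, "grip": 0.15}, {"tx": 0, "ty": 0, "tz": 0, "turn": 0, "grip": 0.15}, {"tx": 0, "ty": 0, "tz": 0, "turn": 0, "grip": 0.15}, {"tx": 0, "ty": 0, "tz": 0, "turn": 0, "grip": 0.15}, {"tx": 0, "ty": 0, "tz": 0, "turn": 0, "grip": 0.15}, {"tx": 0, "ty": 0, "tz": 0, "turn": 0, "grip": 0.15}, {"tx": 0, "ty": 0, "tz": 0, "turn": 0, "grip": 0.15}, {"tx": 0, "ty": 0, "tz": 0, "turn": 0, "grip": 0.15}, {"tx": 0, "ty": 0, "tz": 0, "turn": 0, "grip": 0.15}]'

```text
time: 23.4
position: [0.5542, 0.0554, 0.0497]
tool_rot: [3.123, 0.335, -0.0]
ft_force: [1.4, -0.8, 6.1]
grip_width: 0.246
grip_force: 20.0
```

Call:
send_rows --steps '[{"tx": 0, "ty": 0, "tz": 0, "turn": 0, "grip": 0.6}, {"tx": 0, "ty": 0, "tz": 0, "turn": 0, "grip": 0.6}, {"tx": 0, "ty": 0, "tz": 0, "turn": 0, "grip": 0.6}, {"tx": 0, "ty": 0, "tz": 0, "turn": 0, "grip": 0.6}, {"tx": 0, "ty": 0, "tz": 0, "turn": 0, "grip": 0.6}]'

```text
time: 24.02
position: [0.5543, 0.0553, 0.0493]
tool_rot: [3.124, 0.334, -0.001]
ft_force: [0.6, 0.2, 0.2]
grip_width: 0.592
grip_force: 0.0
```

```bash
python3 c.py w14 301 233 6
```

```text
px (np.float64(300.7868988391376), np.float64(232.81592039800995)) tip-well stage mm [-0.23948474  0.3941    ]
24.125 [0.55447148 0.05528402 0.04938603] [ 0.44292422 -0.93067133  0.59260645] tcp stage [ 0.55381475 -0.06151559]
226 216 215 213 213 213 213 213 212 182  34  87 178 213 213 221 237 239 239 239
227 213 213 213 213 213 213 213 213 187  34  96 200 236 236 237 239 239 239 239
228 213 213 213 213 213 213 213 221 216  50 150 235 239 239 239 239 239 239 239
229 213 213 213 213 222 236 236 236 219 102 211 239 239 239 239 239 239 239 239
230 213 213 213 213 224 240 238 223 191 149 188 220 239 239 239 238 239 239 239
231 168 213 213 222 236 240 231 125  96  84 122 170 226 239 239 239 239 239 239
232 132 146 146 159 208 232 171  39  31  30  47  97 191 239 239 239 239 239 239
233 202 212 231 232 235 228 124  21  22  20  21  70 167 227 239 239 239 239 239
234 236 237 239 239 239 237 216 105  20  19  26 104 193 215 227 239 239 239 239
235 239 239 239 239 239 239 237 231 227 220 229 226 210 213 214 220 227 239 239
236 239 239 239 239 239 239 239 239 238 238 239 238 231 213 213 213 215 220 227
237 239 239 239 239 239 239 239 239 239 239 239 239 238 236 232 212 212 213 214
238 218 239 239 239 239 239 239 239 239 239 239 239 239 239 238 236 232 213 213
239 181 239 239 239 239 239 239 239 239 239 239 239 239 239 239 239 238 236 232
240 152 216 239 239 239 239 239 239 239 239 239 239 239 239 239 239 239 239 238
```

Call:
send_rows --steps '[{"tx": 0, "ty": 0, "tz": -0.3, "turn": 0, "grip": 0.6}, {"tx": 0, "ty": 0, "tz": -0.5, "turn": 0, "grip": 0.6}, {"tx": 0, "ty": 0, "tz": -0.8, "turn": 0, "grip": 0.6}, {"tx": 0, "ty": 0, "tz": -0.8, "turn": 0, "grip": 0.6}, {"tx": 0, "ty": 0, "tz": -0.5, "turn": 0, "grip": 0.6}, {"tx": 0, "ty": 0, "tz": 0, "turn": 0, "grip": 0.6}, {"tx": 0, "ty": 0, "tz": 0, "turn": 0, "grip": 0.6}]'

```text
time: 25.0
position: [0.5541, 0.0552, 0.2233]
tool_rot: [3.123, 0.334, -0.001]
ft_force: [0.4, 0.4, 0.1]
grip_width: 0.6
grip_force: 0.0
```

```bash
python3 c.py w15 301 233 6|head -3
python3 - <<'E'
from m import *
d=np.load("w15.npz");K,T=d["K"],d["T"];p=cv2.imread("pics/w15.png");g=p.max(2);print(T[:3,3],T[:3,2])
m=(g<72).astype(np.uint8);nn,l,st,ce=cv2.connectedComponentsWithStats(m,connectivity=4)
for k in range(1,nn):
    if st[k][4]>60:print(st[k],np.round(ce[k],1))
for r in range(10,190,3):print(f"{r:3d}","".join("#" if v<45 else "+" if v<75 else "-" if v<110 else ":" if v<160 else "." for v in g[r,140:380:3]))
E
```

```text
px (np.float64(300.86214775323685), np.float64(232.7250571210967)) tip-well stage mm [-0.05322844  0.10008555]
25.1 [0.55367594 0.05511798 0.22227392] [-0.0497206  -0.7783805  -0.16738893] tcp stage [ 0.55300208 -0.06151214]
226 235 236 236 236 236 229 209 207 177  33  85 175 209 209 209 208 208 213 221
[0.62237027 0.06972793 0.40877077] [-0.25376877 -0.05505947 -0.96569657]
[242  36  20  22 440] [251.5  46.5]
[204  74  28  29 620] [217.4  87.8]
[286  78  24  15 187] [294.9  85.4]
[245 156  23  31 594] [255.9 171.3]
[    0   219   512   165 61776] [246.7 312.4]
 10 .......................:...:-:::-..........::...:-......:::::::::..........::...
 13 .......................:::::-::::...........:...::.........:::::::::.......:::.:
 16 ...............:------:::::::::::::::-----::::...:-::::::::::::.....::::::::::..
 19 ...............:::::::::::::::::::::::::::::::...::::::::::::::......::::::::::.
 22 ...............:.............................::...:-..........:.........::::::::
 25 ...............:..............................:...::..........-...........::::::
 28 ............::::..
[... 3867 characters left out ...]
...........::....:.:
166 .............................-....:########-.............:.............:.......:
169 .............................:....:########-...........................:........
172 .............................:....:-#++#+##-..:........................:......::
175 .............................:....:+#######-...........................:........
178 .............................:....:-##+##+#-................::.........:........
181 .............................:....::#++###+-....................:......:.......:
184 .............................:....::+####+::..:..................:.....:......:.
187 :............................:........--.......:....................:..:......:.
```

Run:
```python
from m import *
d=np.load("w15.npz");K,T=d["K"],d["T"];p=cv2.imread("pics/w15.png");g=p.max(2)
W=[cast(K,T,u,.073)[:2] for u in((217.4,87.8),(251.5,46.5))]
Rm,t,y,sc,res=fit(PL[:2],W);print(t,y,sc,res)
ps=t+Rm@PL[2];print("small by fit",ps,"direct",cast(K,T,(293.2,85.7),.073)[:2])
def proj(X):
    q=K@(np.linalg.inv(T)@np.append(X,1))[:3];return q[:2]/q[2]
for n,X in(("tip w5",[.6450,.0366]),("well",ps)):
    print(n,[np.round(proj([*X,z]),1).tolist() for z in(.073,.084,.1,.195)])
for r in range(62,96):print(r," ".join(f"{v:3d}" for v in g[r,282:332:2]))
```

```text
[0.6529078  0.07638096] 0.21294466598573844 0.9919236063166741 [0.00020591 0.00020591]
small by fit [0.6448774  0.03781268] direct [0.64517343 0.03709617]
tip w5 [[293.6, 86.0], [294.9, 85.4], [297.0, 84.6], [315.6, 76.7]]
well [[292.4, 85.8], [293.7, 85.3], [295.7, 84.4], [313.7, 76.5]]
62 220 218 218 219 218 217 215 230 122 159 166 173 179 177 155 113  86 236 240 238 226  88 129 138 138
63 217 218 217 218 219 218 215 251 116 136 156 171 176 180 165 118 100 130 243 239 226  84 129 138 138
64 218 219 219 218 218 218 234 244 152 136 141 159 176 183 169 124 107 143 248 239 227  90 128 141 137
65 218 219 218 218 219 218 233 241 210 132 142 144 146 183 162 129 115  78 233 240 209  87 136 142 140
66 219 218 218 218 219 217 232 239 228 126 142 145 146 147 167 132 118  95 224 244 211  88 138 143 143
67 218 218 218 219 219 217 232 238 249 136 139 145 150 150 156 141 125 108 144 254 215  87 139 145 142
68 219 218 219 219 219 216 241 238 244 141 133 146 149 150 156 150 122  78  65 186 220  88 136 142 139
69 218 218 219 219 219 217 241 238 241 233 129 142 147 150 157 131  84  78  77  61 159  91
[... 1990 characters left out ...]
44  45  45  39  64 255 219 174 230 244 241 239 238 238 238 248 108 129 149 147 147
90 219 230 124  24  39  37  45  32 143 249 219 180 176 170 247 242 240 238 238 249  82 128 144 143 142
91 220 224 182  32  38  40  38  29 231 243 220 178 180 178 173 229 243 241 239 250  83 127 145 143 145
92 219 222 217 133  27  32  34 107 250 239 218 181 178 178 180 175 170 247 242 252  82 129 147 144 145
93 219 221 225 195 111  86 132 255 242 238 242 249 179 180 179 181 179 173 229 255  86 131 149 150 149
94 219 220 221 225 216 233 244 244 238 238 238 240 246 223 184 180 182 180 174 182  88 136 150 152 149
95 220 219 220 221 226 224 236 239 238 238 238 239 240 243 252 179 184 183 181 174  93 132 146 144 146
```

The raised view agrees with the scene view: the tip is within about 1.5 mm of the small well's middle. Next I'll go back to the stop.

Call:
send_rows --steps '[{"tx": -0.4, "ty": 0.68, "tz": 0, "turn": 0, "grip": 0.5}, {"tx": -0.4, "ty": 0.68, "tz": 0, "turn": 0, "grip": 0.5}, {"tx": -0.4, "ty": 0.68, "tz": 0, "turn": 0, "grip": 0.5}, {"tx": -0.4, "ty": 0.68, "tz": 0, "turn": 0, "grip": 0.5}, {"tx": -0.4, "ty": 0.68, "tz": 0, "turn": 0, "grip": 0.5}, {"tx": -0.4, "ty": 0.68, "tz": 0, "turn": 0, "grip": 0.5}, {"tx": -0.4, "ty": 0.68, "tz": 0, "turn": 0, "grip": 0.5}, {"tx": -0.4, "ty": 0.68, "tz": 0, "turn": 0, "grip": 0.5}, {"tx": 0, "ty": 0, "tz": 0, "turn": 0.9, "grip": 0.5}, {"tx": 0, "ty": 0, "tz": 0, "turn": 0.95, "grip": 0.5}, {"tx": 0, "ty": 0, "tz": 0, "turn": 0.95, "grip": 0.5}, {"tx": 0, "ty": 0, "tz": 0, "turn": 0, "grip": 0.5}]'

```text
time: 26.6
position: [0.4354, -0.304, 0.2223]
tool_rot: [-3.128, 0.277, 0.003]
ft_force: [0.3, -0.7, -0.3]
grip_width: 0.496
grip_force: 0.0
```

Run:
```python
from m import *
s=ctrl.get_state();print(s["time"],s["position"],s["tool_rot"],s["joint_positions"],2*np.arctan2(s["tool_rot"][1],s["tool_rot"][0]))
```

```text
26.6 [ 0.43535452 -0.3039924   0.2222905 ] [-3.12817685e+00  2.76625264e-01  2.81391597e-03] [ 0.9415898   0.07845996 -0.4016848   1.69829486  0.03094892  1.37329318
 -1.21232526] 6.106783791890147
```

Call:
send_rows --steps '[{"tx": 0, "ty": 0.03, "tz": 0.6, "turn": 0, "grip": 0.5}, {"tx": 0, "ty": 0, "tz": 0.7, "turn": 0, "grip": 0.5}, {"tx": 0, "ty": 0, "tz": 0.5, "turn": 0, "grip": 0.5}, {"tx": 0, "ty": 0, "tz": 0.3, "turn": 0, "grip": 0.5}, {"tx": 0, "ty": 0, "tz": 0.2, "turn": 0, "grip": 0.5}, {"tx": 0, "ty": 0, "tz": 0.12, "turn": 0, "grip": 0.5}, {"tx": 0, "ty": 0, "tz": 0.04, "turn": 0, "grip": 0.5}, {"tx": 0, "ty": 0, "tz": 0, "turn": 0, "grip": 0.5}, {"tx": 0, "ty": 0, "tz": 0, "turn": 0, "grip": 0.5}]'

```text
time: 27.72
position: [0.436, -0.3064, 0.0765]
tool_rot: [3.128, -0.279, 0.002]
ft_force: [-0.6, 0.8, -0.4]
grip_width: 0.504
grip_force: 0.0
```

Call:
send_rows --steps '[{"tx": 0, "ty": 0, "tz": 0, "turn": 0, "grip": 0.08}, {"tx": 0, "ty": 0, "tz": 0, "turn": 0, "grip": 0.08}, {"tx": 0, "ty": 0, "tz": 0, "turn": 0, "grip": 0.08}, {"tx": 0, "ty": 0, "tz": 0, "turn": 0, "grip": 0.08}, {"tx": 0, "ty": 0, "tz": 0, "turn": 0, "grip": 0.08}, {"tx": 0, "ty": 0, "tz": 0, "turn": 0, "grip": 0.08}]' --newtons 15

```text
time: 28.48
position: [0.4355, -0.3064, 0.0759]
tool_rot: [3.129, -0.279, 0.0]
ft_force: [-0.5, -0.5, -0.2]
grip_width: 0.135
grip_force: 15.0
```

Bar gripped (11.7 mm). I'll twist clockwise about 41°.

Call:
send_rows --steps '[{"tx": 0, "ty": 0, "tz": 0, "turn": 0.65, "grip": 0.08}, {"tx": 0, "ty": 0, "tz": 0, "turn": 0.65, "grip": 0.08}, {"tx": 0, "ty": 0, "tz": 0, "turn": 0.65, "grip": 0.08}, {"tx": 0, "ty": 0, "tz": 0, "turn": 0.65, "grip": 0.08}, {"tx": 0, "ty": 0, "tz": 0, "turn": 0.65, "grip": 0.08}, {"tx": 0, "ty": 0, "tz": 0, "turn": 0.65, "grip": 0.08}, {"tx": 0, "ty": 0, "tz": 0, "turn": 0.65, "grip": 0.08}, {"tx": 0, "ty": 0, "tz": 0, "turn": 0.65, "grip": 0.08}, {"tx": 0, "ty": 0, "tz": 0, "turn": 0, "grip": 0.08}, {"tx": 0, "ty": 0, "tz": 0, "turn": 0, "grip": 0.08}]'

```text
time: 29.72
position: [0.4358, -0.3061, 0.0762]
tool_rot: [2.827, -1.37, 0.001]
ft_force: [-0.2, 0.7, 3.0]
grip_width: 0.136
grip_force: 15.0
```

Call:
send_rows --steps '[{"tx": 0, "ty": 0, "tz": 0, "turn": 0, "grip": 0.5}, {"tx": 0, "ty": 0, "tz": 0, "turn": 0, "grip": 0.5}, {"tx": 0, "ty": 0, "tz": 0, "turn": 0, "grip": 0.5}, {"tx": 0, "ty": 0, "tz": 0, "turn": 0, "grip": 0.5}, {"tx": 0, "ty": 0, "tz": -0.3, "turn": 0, "grip": 0.5}, {"tx": 0, "ty": 0, "tz": -0.7, "turn": 0, "grip": 0.5}, {"tx": 0, "ty": 0, "tz": -0.7, "turn": 0, "grip": 0.5}, {"tx": -0.8, "ty": 0, "tz": -0.3, "turn": 0, "grip": 0.5}, {"tx": -0.8, "ty": 0, "tz": 0, "turn": 0, "grip": 0.5}, {"tx": 0, "ty": 0, "tz": 0, "turn": 0, "grip": 0.5}]'

```text
time: 30.98
position: [0.3753, -0.2289, 0.1975]
tool_rot: [2.826, -1.368, 0.003]
ft_force: [0.4, 0.3, 1.3]
grip_width: 0.499
grip_force: 0.0
```

```bash
python3 c.py w16 301 233 6|head -2
python3 - <<'E'
from m import *
g=cv2.imread("pics/w16s.png").max(2)
for r in range(168,202):print(r,"".join("#" if v<28 else "+" if v<50 else "-" if v<90 else "." for v in g[r,136:172]))
E
```

```text
px (np.float64(300.7982932505818), np.float64(232.77191621411947)) tip-well stage mm [-0.12720487  0.30646399]
31.075 [ 0.3766917  -0.23115729  0.19724537] [ 0.48825806 -0.70120482  1.02567159] tcp stage [ 0.3202291  -0.30460409]
168 ....................................
169 ....................................
170 ....................................
171 ....................................
172 ----------..........................
173 ------------------------............
174 -------------------------...........
175 -------------------------...........
176 --------------------++---...........
177 ------------------++##+---..........
178 ----------------++#####+--..........
179 ---------------+####+###--..........
180 .------------++#########+-..........
181 .----------++###########+--.........
182 .---------+#############+--.........
183 ..--------###############+-.........
184 ..--------################+.........
185 ..---------###############-.........
186 ....----..+###############-.........
187 ..........+###############-.........
188 ..........+###############+.........
189 .........-+###############+-........
190 ........---##############+---.......
191 ........---+############+-----......
192 .......----+#########+-.------......
193 .......----+++####++--..------......
194 ......-----++++++----..-------......
195 ......-----+++++++------------......
196 ......-----+++++++++----------......
197 .....------+++++-------------.......
198 .....-------+---------------........
199 .....-------+++--------+---.........
200 ....-----...--++++++++---...........
201 ...............-+-----..............
```

The head is back at its original height (bottom row 193, against 195 latched) with the bar rotated, and the stage is unchanged. I'll hand in.

```bash
python3 -c "
from bench import ctrl
print(ctrl.close_job())"
```

```text
the job is handed in; nothing more can be done
None
```

The job is handed in after about 31 s of robot time: the stop was latched, the pointer stood over the large, square and small wells with a pause of over a second at each, and the stop was twisted free and sprang up. The carrier was left at the small well, with the tip within about 1.5 mm of its middle in the camera views.

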